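Load pickup covers into a turn-over frame and turn it for lapping the rims

TASK

Get the sprayed pickup covers ready for lapping: open the lid of the hinged turn-over frame wide, pull every wooden cover straight up off its former, where it is snapped on, and lay each, rim down, flat in a pocket of its own in the frame's tray. Then shut the lid fully and, keeping it shut, turn the whole frame right over by the tray's bar so that it lies flat on the other side with the rims showing up through the windows. Last, lay the cork sanding block flat, way up as it was and lengthwise, on the middle of the frame's upturned back; leave the glue, the varnish can and the screwdriver alone.

Things in the scene. Friction and masses are not known exactly. Their poses are not given: they have to be found in the camera images.
- stand: Fixed plywood stand (base 240 x 260 x 12 mm) of the turn-over frame: two leaves, tray and lid, hinged like a book. Origin: underside of the base, centre; x along the hinge, z up. Both leaves turn about one line along the stand's x, 70 mm above the origin, between posts at x = -108 and +108 mm, 82 mm high.
- tray (a joint): Angle of the lower leaf: 0 = level on the stand's -y side, pockets up (start); 3.14 = turned over, up and across, to lie on the +y side, back up. It spans 190 mm along the hinge, 14 to 100 mm from it, 4 to 19 mm below it; pocket floors 13 mm below. Stops at both ends. Stiff hinge plus weight (0.7 kg with lid): 5 to 8 N at its bar; it falls over past upright if let go.
- lid (a joint): Angle of the upper leaf relative to the tray, same hinge line: 0 = shut (0 to 19 mm above that line, inner face 13 mm above), 3.14 = opened right back, flat on the stand's +y side (tray at 0). Starts shut or a little ajar. The stiff hinge (3 to 5 N at its bar) keeps it wherever it is left, and keeps it shut while the frame is turned by the tray's bar.
- tray_bar (a point): Middle of the tray's round brass bar, 10 mm thick, 64 mm long, parallel to the hinge, 145 mm from it and 5 mm below it, 40 mm clear of the tray's edge, an arm at each end. On the half towards the stand's +x end (x = +52 mm). It turns between finger pads, so it can be led round its arc with the tool pointing down.
- lid_bar (a point): Middle of the lid's brass bar: as the tray's, but on the half towards the stand's -x end (x = -52 mm), and 5 mm above the hinge line when shut. Moves with the lid.
- pocket1 (a point): Centre of the floor of pocket 1 of the tray (1 to 3 in a row from the stand's -x to +x end, 62 mm apart, 57 mm from the hinge). A pocket is 40 mm along the hinge (point x) by 70 mm across it (point y), 9 mm deep, with a window 40 x 38 mm in its floor. z = out of the pocket; axes as the stand's when the tray is at 0; they turn with the tray.
- pocket2 (a point): Centre of the floor of pocket 2 of the tray (1 to 3 in a row from the stand's -x to +x end, 62 mm apart, 57 mm from the hinge). A pocket is 40 mm along the hinge (point x) by 70 mm across it (point y), 9 mm deep, with a window 40 x 38 mm in its floor. z = out of the pocket; axes as the stand's when the tray is at 0; they turn with the tray.
- pocket3 (a point): Centre of the floor of pocket 3 of the tray (1 to 3 in a row from the stand's -x to +x end, 62 mm apart, 57 mm from the hinge). A pocket is 40 mm along the hinge (point x) by 70 mm across it (point y), 9 mm deep, with a window 40 x 38 mm in its floor. z = out of the pocket; axes as the stand's when the tray is at 0; they turn with the tray.
- tray_back (a point): Centre of the tray's back (its underside at the start), a flat face 190 x 86 mm with three windows; faces up, 89 mm above the stand's underside, when turned over. Axes as the pockets' (z points into the tray: down when turned over).
- board: Fixed white spraying board, 235 x 84 mm, 12 mm thick, with three grey formers (23 x 49 mm, 18 mm high) in a row along its x, 78 mm apart. Origin: underside, centre; z up. Covers are snapped on some of the formers.
- cover1: Dark wooden guitar pickup cover, a hollow box open below, 34 mm (x) by 64 mm (y) by 24 mm high, about 40 g, six steel dots on top. Origin: centre of its rim (underside), z to its closed top. Starts rim down on a former, its rim on the board's top, snapped on by two spring plungers: a straight pull up of about 6 to 10 N frees it with a snap; clear of the former 20 mm up. None if absent.
- cover2: Dark wooden guitar pickup cover, a hollow box open below, 34 mm (x) by 64 mm (y) by 24 mm high, about 40 g, six steel dots on top. Origin: centre of its rim (underside), z to its closed top. Starts rim down on a former, its rim on the board's top, snapped on by two spring plungers: a straight pull up of about 6 to 10 N frees it with a snap; clear of the former 20 mm up. None if absent.
- cover3: Dark wooden guitar pickup cover, a hollow box open below, 34 mm (x) by 64 mm (y) by 24 mm high, about 40 g, six steel dots on top. Origin: centre of its rim (underside), z to its closed top. Starts rim down on a former, its rim on the board's top, snapped on by two spring plungers: a straight pull up of about 6 to 10 N frees it with a snap; clear of the former 20 mm up. None if absent.
- sander: Loose cork sanding block, 100 mm (its x) by 52 mm (its y) by 30 mm high, about 120 g. Origin: centre of its underside.
- glue: Bystander: white glue bottle with a red cap, 60 mm across and 160 mm high. Leave alone.
- varnish: Bystander: aluminium varnish can, 80 mm across and 100 mm high. Leave alone.
- screwdriver: Bystander: screwdriver lying on the bench. Leave alone.
Things that resemble listed ones, but are neither listed nor needed, are in the scene too. Of the things like the sander, leave any that is green or yellow; of the rest the larger one is meant.

How it is judged:
By the outcome, as a careful person would: the job done as asked, in the order asked, and still so for the second after the job is handed in, with the robot touching nothing.
Of cover1, cover2, cover3 only 2 to 3 are there at a start; the rules pass over those that are not, and their reading is None.
At some moment in a run one of sander may be knocked a few centimetres aside while the robot is not near it.
Once in a run the grip may slacken for a moment while it holds something.
It also fails if it takes over 208 s, if anything falls off the work surface, if the arm or the gripper's body presses on something with over 40 N, if the wrist force passes 120 N, or if a joint passes its speed limit or range.

ROBOT

A 6-joint arm with a two-finger parallel gripper is mounted at the origin on the work surface. World frame = base frame: x ahead of the robot, y to its left, z up, the work surface at z = 0. Lengths are in mm, angles in rad, forces in N, time in s.
With the tool pointing down it reaches from about 325 to 900 mm from the base axis. Payload 6.1 kg.
Tool frame: the origin (TCP) lies between the finger pads, 19 mm behind the fingertips; this is the grasp point; z points along the fingers, y is the line along which they close (so a half turn about z gives the same grasp; the last joint's range is limited). The gripper opens to 85 mm and grips with 20 to 120 N. Pads are 22 mm wide; open, the fingers measure 114 mm over their backs; the gripper's body (76 mm by 85 mm) begins 54 mm behind the grasp point. The pads swing forward as they close: fully open they stand 13 mm farther back than shut.
Start: joints at [1.124, 0.22, 1.526, -0, 1.395, -0.126], TCP at [197.077, 593.108, 250] pointing down, gripper open.
Joint ranges: [-2.98, 2.98], [-0.91, 2.08], [0.09, 2.57], [-1.24, 4.39], [0.2, 2.65], [-2.68, 2.68]. Speed limits (rad/s): [2.57, 2.57, 3.01, 3.14, 3.14, 3.14].

INTERFACE

Orientations are given as a unit quaternion [x, y, z, w].
In Python, from station import robot, imaging, nets gives the robot as it stands.
- The arm moves only by the tool send_rows, never from a script. Its argument "steps" is a list of rows, each a list of 7 numbers: the shift along the tool's x, y, z in mm, then the turn, a rotation vector about the tool's x, y, z in degrees, then the closure, from 0 (fully open) to 1 (shut). In form: [[x, y, z, ax, ay, az, fingers], ...]. A call has 1 to 10 rows; each row shifts and turns the commanded pose from where the row before left it, along the tool's axes as they then stand; what a row does not reach is not made up. A row lasts 1/10 s, in which the tool goes at most 50 mm and 8.59 degrees, less where a joint would pass 70% of its speed; a pose out of reach is approached as far as the arm can. A call is refused whole if a number of a shift passes 50 or a number of a turn 8.59, either way. A call with a gripper value outside its range is refused whole. The fingers move at their own pace and stop on an object; "squeeze" is the grip in N (left out, the last holds). Time passes only in rows, so rows that do not move let the fingers close. It gives the time, the measured TCP pose, the force, the opening and the grip force at its end, in the units of the state.
- robot.observe(): the state, without advancing time (a new reading comes with each control period).
- imaging.snapshot(name): name is "scene" or "top" or "wrist"; returns the picture (480x640x3 uint8, red, green, blue); there is no depth.
- imaging.get_calibration(name): a dict with "mtx" (3x3 intrinsics, pixels), "camera_from_world" (4x4, takes a point from world to camera coordinates); the wrist camera has in their place "tool_from_camera" (4x4, takes a point from camera to tool coordinates, whose origin is the TCP and whose axes are the flange's). Camera axes: x right, y down, z forward; pixel columns grow to the right and rows downward; lengths in mm; the calibration is good to about 2 mm. A picture is of the moment at which its call begins: read the wrist's pose just before it. get_calibration takes no time and is no camera call.
- robot.sign_off(): hands the job in; it is judged then, once.
Trained networks look in the newest picture that a camera, given by its name, has taken for a name from the list of things; names that differ only in an ending like _2 or _b are one class to them, and where a whole thing is asked for, a point or a joint stands for the part that bears it (a point fixed in the world has none). Each returns a list of dicts, best first, with "score" (0 to 1); they miss things now and then, are a little off and sometimes report something else, mostly with a low value. They report only what shows in the picture. A call takes as long as a camera call. They do not tell look-alikes from the thing itself.
- nets.look_for(target, camera): "at" ([x, y, z] in mm, in the coordinates of the camera as it stood for that picture, good to about 4 mm: the middle of the surface that is visible of it).
- nets.masks_of(target, camera): "pixels" (480x640 bool, what is visible of it).
- nets.landmark_of(target, camera): "at" ([x, y, z] in mm, in the coordinates of the camera as it stood for that picture, good to about 4 mm: a listed point, or the origin of a listed thing).
The state is a dict: "time_s": time; "joint_pos": joint angles; "joint_velocities": joint speeds; "tau": joint torques, N m; "ee_pos": TCP position; "tcp_rot": TCP orientation; "wrist_force": force on the tool from outside, world axes, zero at the start; "moment": the same for the moment, N m; "width": finger opening in mm; "grip_force": force on a finger pad.
Only numpy, scipy, OpenCV 4.12 (cv2) and the standard library are available. Lean on these libraries where they do the work, as an engineer would, in place of code of your own. Each camera call takes 0.05 s, during which the arm holds its last target. There are 200 camera calls.

## Working session

There is one attempt and no reset: what is moved stays moved. The work goes in short steps, Python scripts to look and compute and a tool call to move; the robot and the scene stay as the last step left them, time stands still between calls to the robot, and variables do not carry over. Pictures are saved under pics/ and viewed, at most 14 in all, crops included, and the job is handed in when it is done.

Besides the shell and the picture viewer there is one more tool, called after "Request:" as name([rows], argument=value, ...), one row to a line, values as JSON. send_rows: Moves the arm, as the interface text tells. Its arguments: {"type":"object","properties":{"steps":{"type":"array"},"squeeze":{"type":"number"}},"required":["steps"]}

```bash
mkdir -p pics; cat > h.py <<'E'
import numpy as np, cv2
from station import robot, imaging, nets
from scipy.spatial.transform import Rotation as R
np.set_printoptions(precision=1,suppress=True)
def T():
    s=robot.observe(); M=np.eye(4); M[:3,:3]=R.from_quat(s["tcp_rot"]).as_matrix(); M[:3,3]=s["ee_pos"]; return M
def W(cam):
    c=imaging.get_calibration(cam)
    return T()@np.array(c["tool_from_camera"]) if cam=="wrist" else np.linalg.inv(np.array(c["camera_from_world"]))
def snap(cam,f=None):
    M=W(cam); im=imaging.snapshot(cam)
    if f: cv2.imwrite("pics/"+f,cv2.cvtColor(im,cv2.COLOR_RGB2BGR))
    return im,M
def w(M,p): return (M@np.r_[p,1])[:3]
def ray(M,cam,px,z):
    K=np.array(imaging.get_calibration(cam)["mtx"]); d=M[:3,:3]@np.linalg.inv(K)@np.r_[px,1]; o=M[:3,3]
    return o+d*(z-o[2])/d[2]
def lm(names,cam,M,fn=None):
    for n in names:
        for r in (fn or nets.landmark_of)(n,cam)[:4]: print(cam,n,round(r["score"],2),w(M,r["at"]))
def proj(M,cam,p):
    K=np.array(imaging.get_calibration(cam)["mtx"]); q=K@(np.linalg.inv(M)@np.r_[p,1])[:3]; return q[:2]/q[2]
def st():
    s=robot.observe(); t=T(); print(s["time_s"],t[:3,3],"x",t[:3,0],"y",t[:3,1],"F",np.array(s["wrist_force"]),s["width"],s["grip_force"],"q",np.array(s["joint_pos"]).round(2))
E
python3 - <<'E'
from h import *
for c in("top","scene"):
    im,M=snap(c,c+"0.png"); print(c,M[:3,3],M[:3,2])
    lm(["stand","tray_bar","lid_bar","board","cover1","sander","pocket1"]+(["glue","varnish","screwdriver"] if c=="top" else []),c,M)
st()
print(imaging.get_calibration("wrist")["tool_from_camera"])
E
```

```text
top [ 338.3  -51.1 1124.7] [ 0.2 -0.  -1. ]
top stand 0.81 [548.3 130.6   2.5]
top stand 0.66 [593.7  67.2  54.1]
top tray_bar 0.71 [ 557.4 -204.5   -3. ]
top tray_bar 0.67 [578.5 -15.7  57.4]
top lid_bar 0.65 [475.    2.   89.7]
top board 0.95 [ 555.3 -203.3   -3.7]
top board 0.56 [547.3 132.3   0.3]
top board 0.26 [598.2  67.6  54. ]
top cover1 0.81 [ 632.2 -184.5   14.7]
top cover1 0.77 [ 556.7 -204.4   11.2]
top sander 0.97 [ 566.  -369.6    1.1]
top sander 0.85 [ 385.5 -467.1   -1.8]
top sander 0.69 [ 556.7 -477.1   -4.6]
top sander 0.69 [ 674.1 -529.9   -1.5]
top pocket1 0.97 [539.7  74.3  55.9]
top pocket1 0.92 [477.2  91.   58.6]
top pocket1 0.74 [595.   67.7  53.8]
top pocket1 0.74 [695.5 397.7  -2.3]
top varnish 0.68 [695.4 399.7  -1.2]
top screwdriver 0.62 [784.    4.8  -0.7]
scene [1499.1  787.3 1016.2] [-0.6 -0.5 -0.6]
scene stand 0.73 [545.8 133.5   2.1]
scene stand 0.49 [539.4  76.2  57. ]
scene tray_bar 0.87 [575.7 -14.1  63.5]
scene tray_bar 0.32 [ 699.9 -367.7    0.7]
scene tray_bar 0.25 [ 557.3 -210.    11.7]
scene lid_bar 0.74 [545.2 129.8   3.1]
scene lid_bar 0.63 [475.1   1.5  93.6]
scene board 0.85 [ 560.1 -202.3    2.3]
scene cover1 0.78 [ 557.9 -210.1   12.8]
scene cover1 0.78 [ 637.8 -191.6   14.1]
scene sander 0.92 [ 389.1 -469.1   -0.6]
scene sander 0.55 [ 675.7 -531.4   -2.1]
scene sander 0.48 [ 554.4 -477.5   -3.5]
scene pocket1 0.73 [535.8  73.9  59.5]
scene pocket1 0.71 [601.5  68.9  50.3]
scene pocket1 0.58 [476.9  84.3  55.2]
0.95 [197.1 593.1 250. ] x [-0.9  0.3 -0. ] y [0.3 0.9 0. ] F [-0.4 -0.4  0.7] 85.49984318985801 0.0 q [ 1.1  0.2  1.5 -0.   1.4 -0.1]
[[   0.    -0.9   -0.3   81.5]
 [   1.    -0.     0.    -0.7]
 [  -0.    -0.3    0.9 -123.4]
 [   0.     0.     0.     1. ]]
```

View pics/top0.png

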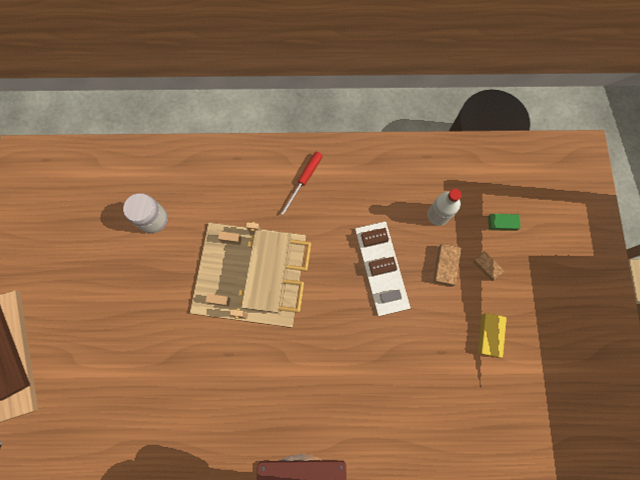

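View pics/scene0.png

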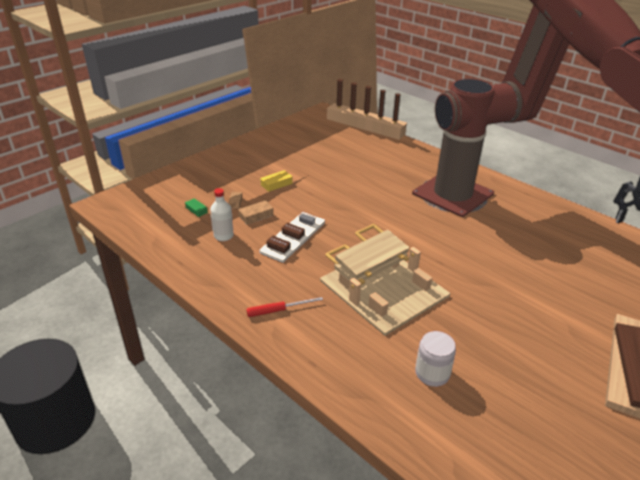

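The top view shows the frame near px (250,275), with its bars facing the board. There are two covers, at px (375,237) and (383,266), and the former at (390,296) is empty. The larger cork block is at px (448,265), with the small cork look-alike at (488,265). The scene view agrees, and the lid sits slightly ajar.

```bash
cat >> h.py <<'E'
def go(p,xdir=None):
    """total shift in present tool axes, then turn about tool z (deg) to bring tool x to xdir (mod half turn kept as given)"""
    t=T(); d=t[:3,:3].T@(np.array(p,float)-t[:3,3]); print("shift",d, "len",np.linalg.norm(d))
    if xdir is not None:
        v=t[:3,:3].T@np.r_[np.array(xdir)/np.linalg.norm(xdir),0]; print("az",np.degrees(np.arctan2(v[1],v[0])))
E
python3 - <<'E'
from h import *
st(); go([490,95,320],[-.984,.18]); print(imaging.get_calibration("wrist")["mtx"])
E
```

```text
0.95 [197.1 593.1 250. ] x [-0.9  0.3 -0. ] y [0.3 0.9 0. ] F [-0.4 -0.4  0.7] 85.49984318985801 0.0 q [ 1.1  0.2  1.5 -0.   1.4 -0.1]
shift [-435.  -380.3  -70. ] len 582.0807853053263
az -8.013073793574334
[[427.3   0.  315.7]
 [  0.  427.3 244.8]
 [  0.    0.    1. ]]
```

Request:
send_rows([
  [-29,-25,-5,0,0,0,0],
  [-29,-25,-5,0,0,0,0],
  [-29,-25,-5,0,0,0,0],
  [-29,-25,-5,0,0,0,0],
  [-29,-25,-5,0,0,0,0],
  [-29,-25,-5,0,0,0,0],
  [-29,-25,-5,0,0,0,0],
  [-29,-25,-5,0,0,0,0],
  [-29,-25,-5,0,0,0,0],
  [-29,-25,-5,0,0,0,0],
])

```text
time_s: 1.95
ee_pos: [394.0, 263.0, 300.5]
tcp_rot: [0.16, 0.987, 0.0, 0.0]
wrist_force: [-0.2, -0.1, 0.2]
width: 85.2
grip_force: 0.0
```

Request:
send_rows([
  [-29,-26,-4,0,0,0,0],
  [-29,-26,-4,0,0,0,0],
  [-29,-26,-4,0,0,0,0],
  [-29,-26,-4,0,0,0,0],
  [-29,-26,-4,0,0,0,0],
  [0,0,0,0,0,-8,0],
  [0,0,0,0,0,0,0.5],
  [0,0,0,0,0,0,0.6],
  [0,0,0,0,0,0,0.6],
  [0,0,0,0,0,0,0.6],
])

```text
time_s: 2.95
ee_pos: [489.7, 96.1, 320.0]
tcp_rot: [0.091, 0.996, 0.0, -0.0]
wrist_force: [-0.6, 0.5, -0.4]
width: 34.2
grip_force: 0.0
```

```bash
python3 - <<'E'
from h import *
st(); im,M=snap("wrist","w1.png"); print(M[:3,3],M[:3,2])
lm(["stand","tray_bar","lid_bar","pocket1","tray_back"],"wrist",M)
E
```

```text
2.95 [489.7  96.1 320. ] x [-1.   0.2  0. ] y [0.2 1.  0. ] F [-0.6  0.5 -0.4] 34.17187404156075 0.0 q [ 0.  -0.1  1.8  0.   1.5 -1.4]
[409.3 110.1 443.4] [ 0.3 -0.1 -0.9]
wrist stand 0.79 [545.3 132.1  -2.6]
wrist tray_bar 0.8 [574.2 -13.6  63.4]
wrist lid_bar 0.56 [475.7  -3.6  90.5]
wrist tray_back 0.26 [693.4 396.2   2.3]
```

View pics/w1.png

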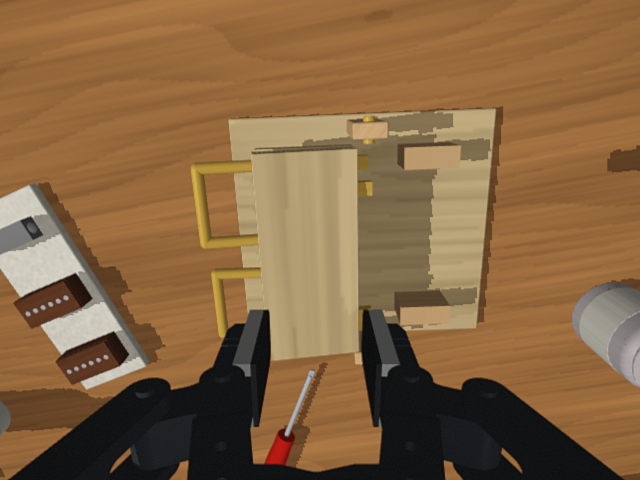

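The wrist view shows the stand base corners at px (230,120), (497,108) and (478,328). The lid bar runs from (196,168) to (206,243) and the tray bar from (216,272) to (223,338). Next I fit the stand from the corners.

```bash
python3 - <<'E'
from h import *
M=W("wrist")
a,b,c=[ray(M,"wrist",p,12) for p in((230,120),(497,108),(478,328))]
print(a,b,c,np.linalg.norm(a-b),np.linalg.norm(b-c))
o=(a+c)/2; print("origin",o, "x from y",(b-a)/np.linalg.norm(b-a),(c-b)/np.linalg.norm(c-b))
for z in(85,90,95): print("lidbar",z,ray(M,"wrist",(201,206),z))
print("traybar",ray(M,"wrist",(219,305),65), [ray(M,"wrist",p,90) for p in((196,168),(206,243))])
E
```

```text
[410.4  25.6  12. ] [445.9 280.9  12. ] [682.3 248.1  12. ] 257.7547722528835 238.73294653119214
origin [546.4 136.8  12. ] x from y [0.1 1.  0. ] [ 1.  -0.1  0. ]
lidbar 85 [474.7  -1.8  85. ]
lidbar 90 [473.8  -0.3  90. ]
lidbar 95 [472.9   1.3  95. ]
traybar [577.5 -16.8  65. ] [array([442.1,   4.1,  90. ]), array([506.5,  -4.7,  90. ])]
```

```bash
python3 - <<'E'
from h import *
go([474,0,88],[-.990,.139])
E
```

```text
shift [ -1.5 -96.9 232. ] len 251.42701753017263
az -2.377499623027676
```

Request:
send_rows([
  [0,-25,30,0,0,0,0.6],
  [0,-25,30,0,0,0,0.6],
  [-1,-25,30,0,0,0,0.6],
  [0,-22,30,0,0,0,0.6],
  [0,0,0,0,0,-2.4,0.6],
  [0,0,28,0,0,0,0.6],
  [0,0,28,0,0,0,0.6],
  [0,0,28,0,0,0,0.6],
  [0,0,28,0,0,0,0.6],
  [0,0,0,0,0,0,0.6],
])

```text
time_s: 4.25
ee_pos: [470.2, 0.3, 84.3]
tcp_rot: [0.07, 0.998, 0.0, -0.004]
wrist_force: [0.0, -0.7, 0.0]
width: 34.3
grip_force: 0.0
```

Request:
send_rows([
  [0,0,0,0,0,0,0.8],
  [0,0,0,0,0,0,1],
  [0,0,0,0,0,0,1],
  [0,0,0,0,0,0,1],
  [0,0,0,0,0,0,1],
  [0,0,0,0,0,0,1],
  [0,0,0,0,0,0,1],
], squeeze=30)

```text
time_s: 4.95
ee_pos: [474.6, 0.9, 89.5]
tcp_rot: [0.07, 0.998, 0.001, 0.001]
wrist_force: [1.3, 6.1, -4.8]
width: 9.1
grip_force: 29.1
```

```bash
python3 - <<'E'
from h import *
st();snap("wrist","w2.png")
t=T();o=np.array([546.3,134.5,70]);S=np.array([[.990,-.139,0],[.139,.990,0],[0,0,1]]).T
print(S.T@(t[:3,3]-o))
E
```

```text
4.95 [474.6   0.9  89.5] x [-1.   0.1 -0. ] y [0.1 1.  0. ] F [ 1.3  6.1 -4.8] 9.087758820066332 29.143435657024384 q [-0.2  0.   2.   0.   1.1 -1.6]
[ -52.4 -142.2   19.5]
```

View pics/w2.png

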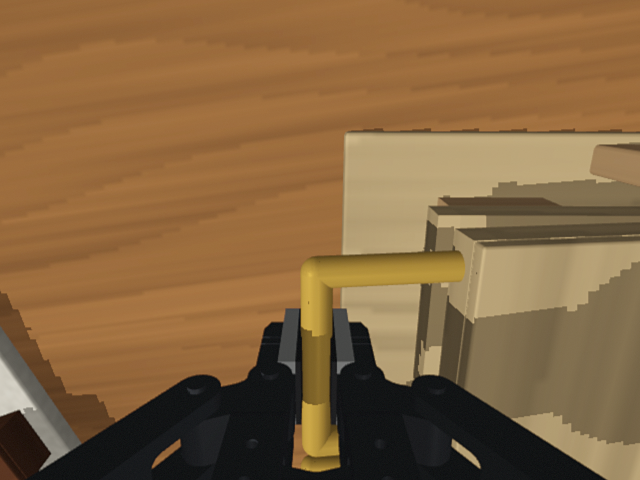

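The bar is gripped in the pads at about px (317,350), and the lid is ajar by about 6°. Next I lead it round its arc.

```bash
cat >> h.py <<'E'
def arc(a0,a1,n,r=145.1):
    a=np.radians(np.linspace(a0,a1,n+1)); y=-r*np.cos(a); z=r*np.sin(a)
    d=np.c_[np.diff(y),-np.diff(z)].round(1)
    for i in range(0,n,10): print([[0,*map(float,q),0,0,0,1] for q in d[i:i+10]])
E
python3 -c "
from h import *
arc(7.7,180.7,27)"
```

```text
[[0, 3.1, -15.9, 0, 0, 0, 1], [0, 4.8, -15.5, 0, 0, 0, 1], [0, 6.5, -14.8, 0, 0, 0, 1], [0, 8.1, -14.0, 0, 0, 0, 1], [0, 9.7, -13.0, 0, 0, 0, 1], [0, 11.0, -11.9, 0, 0, 0, 1], [0, 12.3, -10.6, 0, 0, 0, 1], [0, 13.4, -9.1, 0, 0, 0, 1], [0, 14.3, -7.6, 0, 0, 0, 1], [0, 15.1, -5.9, 0, 0, 0, 1]]
[[0, 15.7, -4.2, 0, 0, 0, 1], [0, 16.0, -2.4, 0, 0, 0, 1], [0, 16.2, -0.6, 0, 0, 0, 1], [0, 16.2, 1.2, 0, 0, 0, 1], [0, 15.9, 3.0, 0, 0, 0, 1], [0, 15.5, 4.7, 0, 0, 0, 1], [0, 14.9, 6.4, 0, 0, 0, 1], [0, 14.1, 8.1, 0, 0, 0, 1], [0, 13.1, 9.6, 0, 0, 0, 1], [0, 11.9, 11.0, 0, 0, 0, 1]]
[[0, 10.6, 12.2, 0, 0, 0, 1], [0, 9.2, 13.4, 0, 0, 0, 1], [0, 7.6, 14.3, 0, 0, 0, 1], [0, 6.0, 15.1, 0, 0, 0, 1], [0, 4.3, 15.6, 0, 0, 0, 1], [0, 2.5, 16.0, 0, 0, 0, 1], [0, 0.7, 16.2, 0, 0, 0, 1]]
```

Request:
send_rows([
  [0,3.1,-15.9,0,0,0,1],
  [0,4.8,-15.5,0,0,0,1],
  [0,6.5,-14.8,0,0,0,1],
  [0,8.1,-14.0,0,0,0,1],
  [0,9.7,-13.0,0,0,0,1],
  [0,11.0,-11.9,0,0,0,1],
  [0,12.3,-10.6,0,0,0,1],
  [0,13.4,-9.1,0,0,0,1],
  [0,14.3,-7.6,0,0,0,1],
  [0,15.1,-5.9,0,0,0,1],
])

```text
time_s: 6.0
ee_pos: [488.3, 96.8, 208.9]
tcp_rot: [0.07, 0.998, -0.001, 0.001]
wrist_force: [1.3, -6.4, 2.8]
width: 8.6
grip_force: 29.6
```

```bash
python3 - <<'E'
from h import *
st();t=T();o=np.array([546.3,134.5,70]);S=np.array([[.990,-.139,0],[.139,.990,0],[0,0,1]]).T
p=S.T@(t[:3,3]-o);print(p,np.hypot(p[1],p[2]),np.hypot(p[1]-1.5,p[2]))
E
```

```text
6.0 [488.3  96.8 208.9] x [-1.   0.1 -0. ] y [ 0.1  1.  -0. ] F [ 1.3 -6.4  2.8] 8.607847743903118 29.55151230096817 q [ 0.  -0.1  1.9 -0.   1.3 -1.4]
[-52.2 -45.4 138.9] 146.12310411494116 146.59598275323225
```

Request:
send_rows([
  [0,15.7,-4.2,0,0,0,1],
  [0,16.0,-2.4,0,0,0,1],
  [0,16.2,-0.6,0,0,0,1],
  [0,16.2,1.2,0,0,0,1],
  [0,15.9,3.0,0,0,0,1],
  [0,15.5,4.7,0,0,0,1],
  [0,14.9,6.4,0,0,0,1],
  [0,14.1,8.1,0,0,0,1],
  [0,13.1,9.6,0,0,0,1],
  [0,11.9,11.0,0,0,0,1],
])

```text
time_s: 7.0
ee_pos: [509.4, 246.2, 169.7]
tcp_rot: [0.07, 0.998, 0.0, 0.002]
wrist_force: [7.0, -4.0, 3.0]
width: 8.5
grip_force: 31.6
```

Request:
send_rows([
  [0,10.6,12.2,0,0,0,1],
  [0,9.2,13.4,0,0,0,1],
  [0,7.6,14.3,0,0,0,1],
  [0,6.0,15.1,0,0,0,1],
  [0,4.3,15.6,0,0,0,1],
  [0,2.5,16.0,0,0,0,1],
  [0,0.7,15,0,0,0,1],
  [0,0,0,0,0,0,1],
])

```text
time_s: 7.8
ee_pos: [514.6, 286.6, 65.9]
tcp_rot: [0.07, 0.998, 0.001, 0.001]
wrist_force: [8.6, 0.8, -1.6]
width: 9.1
grip_force: 32.5
```

```bash
python3 - <<'E'
from h import *
st();t=T();o=np.array([546.3,134.5,70]);S=np.array([[.990,-.139,0],[.139,.990,0],[0,0,1]]).T
p=S.T@(t[:3,3]-o);print(p)
E
```

```text
7.8 [514.6 286.6  65.9] x [-1.   0.1 -0. ] y [0.1 1.  0. ] F [ 8.6  0.8 -1.6] 9.078683747603552 32.53853917121887 q [ 0.4  0.3  1.8  0.   1.1 -1.1]
[-52.5 146.1  -4.1]
```

Request:
send_rows([
  [0,0,0,0,0,0,0.6],
  [0,0,0,0,0,0,0.6],
  [0,0,0,0,0,0,0.6],
  [0,0,-20,0,0,0,0.6],
  [0,0,-38,0,0,0,0.6],
  [0,0,-38,0,0,0,0.5],
  [0,0,-38,0,0,0,0.5],
])

```text
time_s: 8.5
ee_pos: [512.8, 285.7, 202.8]
tcp_rot: [0.07, 0.998, -0.0, -0.001]
wrist_force: [1.0, -0.1, 0.6]
width: 43.0
grip_force: 0.0
```

Request:
send_rows([
  [-13.7,-44.4,0,0,0,0,0.4],
  [-13.7,-44.4,0,0,0,0,0.4],
  [-13.7,-44.4,0,0,0,0,0.4],
  [-13.7,-44.4,0,0,0,0,0.4],
  [-13.7,-44.4,0,0,0,0,0.4],
  [-13.7,-44.4,0,0,0,0,0.4],
  [-13.7,-44.4,0,0,0,0,0.4],
  [-13.7,-44.4,0,0,0,0,0.4],
  [-13.7,-44.4,0,0,0,0,0.4],
  [-13.7,-44.4,0,0,0,0,0.4],
])

```text
time_s: 9.5
ee_pos: [587.4, -174.5, 201.7]
tcp_rot: [0.07, 0.998, 0.0, -0.0]
wrist_force: [1.1, 0.3, 0.3]
width: 51.2
grip_force: 0.0
```

Request:
send_rows([
  [0,0,0,0,0,8.5,0.4],
  [0,0,0,0,0,8.5,0.4],
  [0,0,0,0,0,8.5,0.4],
  [0,0,0,0,0,8.5,0.4],
  [0,0,0,0,0,8.5,0.4],
  [0,0,0,0,0,8.5,0.4],
  [0,0,0,0,0,8.5,0.4],
  [0,0,0,0,0,8.5,0.4],
  [0,0,0,0,0,0,0.4],
])

```text
time_s: 10.4
ee_pos: [587.4, -172.6, 201.5]
tcp_rot: [0.616, 0.788, 0.0, -0.001]
wrist_force: [-0.2, 0.7, -0.2]
width: 51.5
grip_force: 0.0
```

```bash
python3 - <<'E'
from h import *
st(); im,M=snap("wrist","w3.png")
lm(["board","cover1","sander"],"wrist",M)
for n,z in (("cover1",36),("sander",30)):
  for r in nets.masks_of(n,"wrist")[:3]:
    m=r["pixels"].astype(np.uint8); print(n,r["score"],m.sum(),cv2.minAreaRect(np.argwhere(m)[:,::-1].astype(np.float32)))
im,M=snap("top"); lm(["stand","lid_bar","pocket1"],"top",M)
E
```

```text
10.4 [ 587.4 -172.6  201.5] x [-0.2  1.   0. ] y [ 1.   0.2 -0. ] F [-0.2  0.7 -0.2] 51.54555985743125 0.0 q [-0.4  0.2  1.6  0.   1.3 -0.7]
wrist cover1 0.82 [ 632.6 -189.2   12.9]
wrist cover1 0.67 [ 561.2 -205.1   12.6]
wrist sander 0.72 [ 559.9 -370.7   -1.2]
wrist sander 0.59 [ 383.5 -469.5   -1.8]
cover1 0.81 4549 ((372.722412109375, 253.71896362304688), (51.675376892089844, 92.72207641601562), 3.3664608001708984)
cover1 0.78 4347 ((267.0, 252.0), (50.0, 90.0), 0.0)
sander 0.96 3989 ((260.33563232421875, 430.9383544921875), (67.53274536132812, 70.80989074707031), 20.556045532226562)
sander 0.64 1064 ((19.0, 445.5), (49.0, 38.0), 90.0)
top stand 0.26 [ 696.7 -362.    -2.2]
top lid_bar 0.96 [519.1 284.4  64.7]
top pocket1 0.83 [540.   75.   51.9]
top pocket1 0.77 [595.3  66.   52.6]
top pocket1 0.58 [478.2  87.9  58.7]
```

View pics/w3.png

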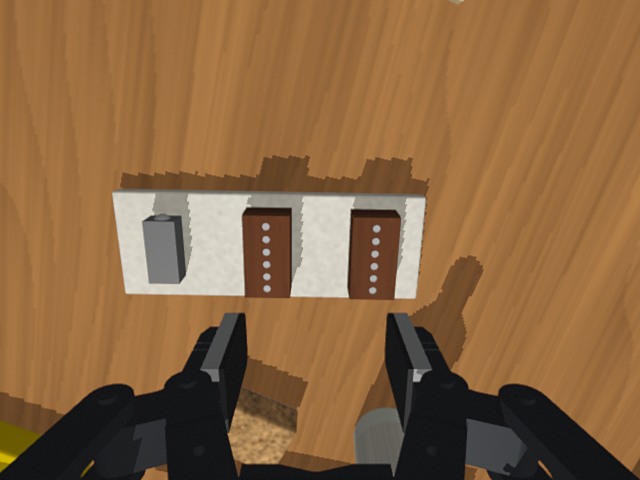

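The two covers have their dot centres at px (266,257) and (374.5,259.5). The board corners are at (113,192), (426,197), (127,294) and (417,298).

```bash
python3 - <<'E'
from h import *
M=W("wrist")
B=ray(M,"wrist",(266,257.5),36);A=ray(M,"wrist",(374.5,259.5),36);print(A,B,np.linalg.norm(A-B),np.degrees(np.arctan2(*(A-B)[1::-1])))
c=[ray(M,"wrist",p,12) for p in((113,192),(426,197),(417,298),(127,294))]
print(np.array(c),sum(c)/4)
for i,j in((0,1),(3,2),(0,3),(1,2)):
    d=c[j]-c[i];print(np.linalg.norm(d),np.degrees(np.arctan2(d[1],d[0])))
th=np.radians(13.5)
go([*A[:2],64],[-np.sin(th),np.cos(th)])
E
```

```text
[ 634.7 -188.4   36. ] [ 558.4 -205.9   36. ] 78.23904840506908 12.932691645577865
[[ 436.8 -192.1   12. ]
 [ 663.3 -139.3   12. ]
 [ 682.9 -219.6   12. ]
 [ 455.8 -272.8   12. ]] [ 559.7 -205.9   12. ]
232.589968734013 13.128635496060651
233.1798730155144 13.18970769675108
82.90848740224132 -76.72416903536481
82.6635628961652 -76.31494160690872
shift [-26.3  41.9 137.9] len 146.4836203959031
az 0.5506508749195557
```

Request:
send_rows([
  [-5,8.5,20,0,0,0.9,0.4],
  [-5,8.5,20,0,0,0,0.4],
  [-5,8.5,20,0,0,0,0.4],
  [-5,8.5,20,0,0,0,0.4],
  [-6.3,8,20,0,0,0,0.4],
  [0,0,20,0,0,0,0.4],
  [0,0,20,0,0,0,0.4],
  [0,0,19,0,0,0,0.4],
  [0,0,0,0,0,0,0.4],
])

```text
time_s: 11.8
ee_pos: [632.1, -188.0, 39.3]
tcp_rot: [0.622, 0.783, -0.001, -0.003]
wrist_force: [-0.1, 0.3, -0.2]
width: 51.5
grip_force: 0.0
```

Request:
send_rows([
  [0,0,0,0,0,0,0.6],
  [0,0,0,0,0,0,0.8],
  [0,0,0,0,0,0,1],
  [0,0,0,0,0,0,1],
  [0,0,0,0,0,0,1],
  [0,0,0,0,0,0,1],
], squeeze=60)

```text
time_s: 12.4
ee_pos: [635.1, -189.3, 43.8]
tcp_rot: [0.622, 0.783, 0.0, 0.001]
wrist_force: [0.1, -0.3, 4.0]
width: 32.0
grip_force: 60.6
```

```bash
python3 - <<'E'
from h import *
st();snap("wrist","w4.png")
E
```

```text
12.4 [ 635.1 -189.3   43.8] x [-0.2  1.  -0. ] y [1.  0.2 0. ] F [ 0.1 -0.3  4. ] 31.972715309342085 60.61649411916733 q [-0.4  0.5  1.6 -0.   1.1 -0.6]
```

View pics/w4.png

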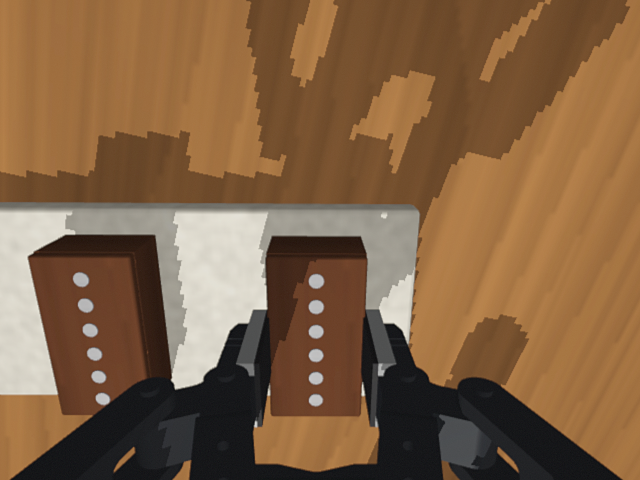

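The cover is centred between the pads, with its dots at px (316,281–400). I pull straight up.

Request:
send_rows([
  [0,0,-3,0,0,0,1],
  [0,0,-3,0,0,0,1],
  [0,0,-3,0,0,0,1],
  [0,0,-3,0,0,0,1],
  [0,0,-4,0,0,0,1],
  [0,0,-6,0,0,0,1],
  [0,0,-10,0,0,0,1],
  [0,0,-20,0,0,0,1],
  [0,0,-30,0,0,0,1],
  [0,0,-30,0,0,0,1],
])

```text
time_s: 13.45
ee_pos: [634.5, -188.8, 156.7]
tcp_rot: [0.622, 0.783, 0.0, -0.0]
wrist_force: [1.0, -0.1, -0.1]
width: 32.5
grip_force: 62.5
```

```bash
python3 - <<'E'
from h import *
M=W("wrist"); st()
o=np.array([546.5,135.8]);x=np.array([.990,-.139]);y=np.array([.139,.990])
im,M=snap("wrist","w5.png")
lm(["cover1"],"wrist",M)
for i in(1,2,3): print(i,o+(i-2)*62*x-57*y)
go([*(o+62*x-57*y),140],y)
E
```

```text
13.45 [ 634.5 -188.8  156.7] x [-0.2  1.   0. ] y [1.  0.2 0. ] F [ 1.  -0.1 -0.1] 32.46013726553707 62.51851737499237 q [-0.4  0.4  1.5  0.   1.2 -0.6]
wrist cover1 0.82 [ 557.9 -201.    10.7]
1 [477.2  88. ]
2 [538.6  79.4]
3 [600.   70.8]
shift [263.   22.   20.8] len 264.77196491139443
az 21.124177856816825
```

View pics/w5.png

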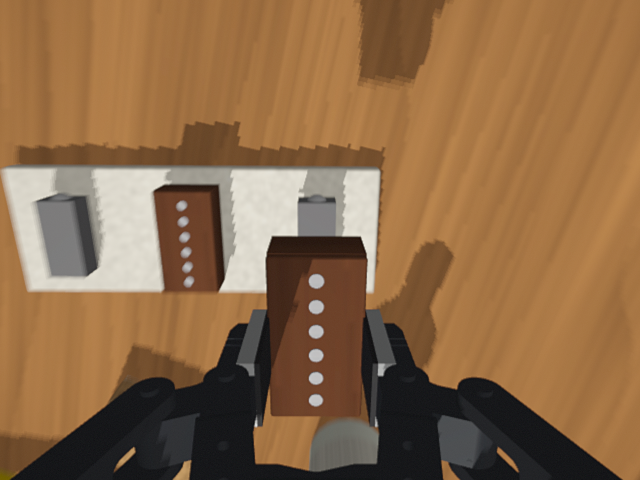

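Request:
send_rows([
  [26,2,0,0,0,0,1],
  [26,2,0,0,0,0,1],
  [26,2,0,0,0,0,1],
  [26,2,0,0,0,0,1],
  [26,2,0,0,0,0,1],
  [26,2,0,0,0,0,1],
  [26,2,0,0,0,0,1],
  [27,3,0,0,0,0,1],
  [27,2,0,0,0,0,1],
  [27,3,0,0,0,0,1],
])

```text
time_s: 14.55
ee_pos: [595.9, 73.2, 155.1]
tcp_rot: [0.622, 0.783, 0.0, 0.0]
wrist_force: [0.7, -0.3, 0.0]
width: 32.0
grip_force: 62.5
```

Request:
send_rows([
  [0,0,0,0,0,7,1],
  [0,0,0,0,0,7,1],
  [0,0,0,0,0,7.1,1],
  [0,0,0,0,0,0,1],
])

```text
time_s: 14.95
ee_pos: [596.2, 72.3, 155.1]
tcp_rot: [0.755, 0.656, 0.0, -0.0]
wrist_force: [0.0, 0.0, -0.2]
width: 32.6
grip_force: 62.5
```

```bash
python3 - <<'E'
from h import *
im,M=snap("wrist","w6.png"); st(); lm(["pocket1","stand","tray_bar"],"wrist",M)
t=T(); z=t[2,3]-7; p=ray(M,"wrist",(316,340.5),z); print("cover in tool",t[:3,:3].T@(p-t[:3,3]))
E
```

```text
15.0 [596.2  72.2 155. ] x [0.1 1.  0. ] y [ 1.  -0.1 -0. ] F [ 0.6 -0.4 -0.8] 32.1409574977559 62.4873885512352 q [-0.   0.2  1.7  0.   1.2  0.1]
wrist stand 0.59 [547.2 132.7  -1.8]
cover in tool [ 2.6 -0.5  7. ]
```

View pics/w6.png

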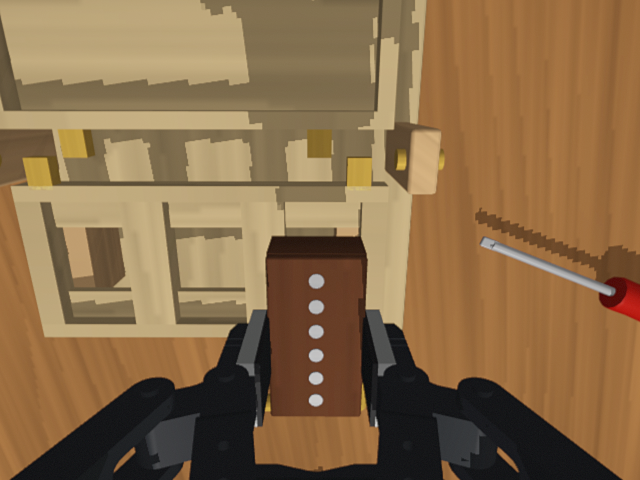

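The tray's hinge-side corners are at px (15,187) and (388,187), and its lower-left corner is at (45,336). Pocket 1's corners are at (40,203) and (63,323), and pocket 2's are at (163,203) and (178,323). I fit the tray pose from these.

```bash
python3 - <<'E'
from h import *
M=W("wrist")
px=[(15,187),(388,187),(45,336),(40,203),(63,323),(163,203),(178,323),(245,323)]
lo=np.array([(-95,-14),(95,-14),(-95,-100),(-82,-22),(-82,-92),(-20,-22),(-20,-92),(20,-92)],float)
wp=np.array([ray(M,"wrist",p,66)[:2] for p in px])
a=lo-lo.mean(0);b=wp-wp.mean(0);th=np.arctan2((a[:,0]*b[:,1]-a[:,1]*b[:,0]).sum(),(a*b).sum());c,s=np.cos(th),np.sin(th);Rm=np.array([[c,-s],[s,c]])
o=wp.mean(0)-Rm@lo.mean(0);print("o",o,"yaw",np.degrees(th),"\nres",wp-(lo@Rm.T+o))
for i in(1,2,3):print(i,o+Rm@[(i-2)*62,-57])
E
```

```text
o [546.3 134.7] yaw -8.030429322872362 
res [[ 1.8 -1.2]
 [-1.1 -0.1]
 [ 0.4  0.4]
 [-0.3 -1. ]
 [-0.9  0.8]
 [ 0.1 -0.9]
 [ 1.3  0.7]
 [-1.3  1.2]]
1 [476.9  86.9]
2 [538.3  78.3]
3 [599.7  69.6]
```

Request:
send_rows([
  [-3.2,3.9,10,0,0,0,1],
  [0,0,10,0,0,0,1],
  [0,0,10,0,0,0,1],
  [0,0,10,0,0,0,1],
  [0,0,8,0,0,0,1],
  [0,0,6,0,0,0,1],
  [0,0,4,0,0,0,1],
  [0,0,3,0,0,0,1],
  [0,0,3,0,0,0,1],
  [0,0,0,0,0,0,1],
])

```text
time_s: 16.15
ee_pos: [599.7, 68.4, 90.7]
tcp_rot: [0.755, 0.656, -0.0, -0.0]
wrist_force: [-0.3, -0.3, -0.8]
width: 32.4
grip_force: 62.5
```

Request:
send_rows([
  [0,0,1,0,0,0,1],
  [0,0,1,0,0,0,1],
  [0,0,0,0,0,0,1],
])

```text
time_s: 16.45
ee_pos: [599.8, 68.4, 89.0]
tcp_rot: [0.755, 0.656, 0.0, 0.0]
wrist_force: [0.8, -0.2, -0.7]
width: 32.5
grip_force: 62.5
```

Request:
send_rows([
  [0,0,1,0,0,0,1],
  [0,0,0,0,0,0,0.55],
  [0,0,0,0,0,0,0.5],
  [0,0,0,0,0,0,0.5],
  [0,0,0,0,0,0,0.5],
  [0,0,-15,0,0,0,0.5],
  [0,0,-30,0,0,0,0.5],
  [0,0,-35,0,0,0,0.4],
  [0,0,0,0,0,0,0.4],
])

```text
time_s: 17.35
ee_pos: [603.7, 68.4, 175.3]
tcp_rot: [0.755, 0.656, 0.004, 0.004]
wrist_force: [1.0, -0.3, 1.0]
width: 51.2
grip_force: 0.0
```

```bash
python3 - <<'E'
from h import *
im,M=snap("wrist","w7.png"); st(); lm(["cover1","pocket1"],"wrist",M)
th=np.radians(13.15); go([559,-205.9,150],[-np.sin(th),np.cos(th)])
E
```

```text
17.4 [602.3  68.4 172.7] x [0.1 1.  0. ] y [ 1.  -0.1  0. ] F [ 0.6 -0.4 -0.7] 51.09920417799797 0.0 q [-0.   0.2  1.7  0.   1.2  0.1]
wrist cover1 0.61 [596.7  70.4  59.3]
shift [-277.3   -2.4   18.6] len 277.94933570371603
az -21.1307144298538
```

View pics/w7.png

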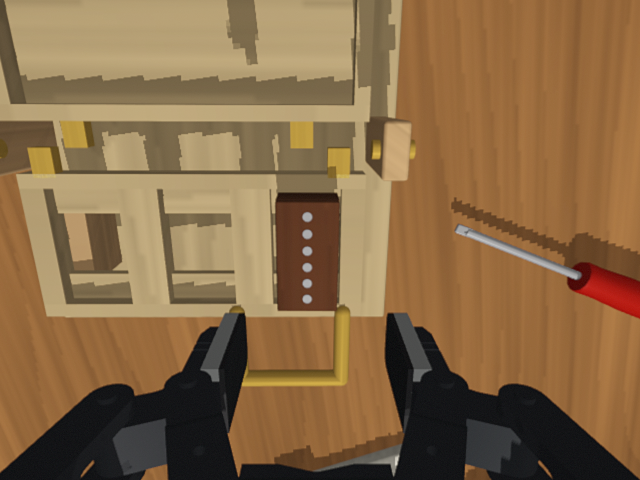

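Cover A lies seated in pocket 3, with its dots at px (307,216–299). Next is cover B.

Request:
send_rows([
  [-27.7,-0.2,0,0,0,0,0.4],
  [-27.7,-0.2,0,0,0,0,0.4],
  [-27.7,-0.2,0,0,0,0,0.4],
  [-27.7,-0.2,0,0,0,0,0.4],
  [-27.7,-0.3,0,0,0,0,0.4],
  [-27.7,-0.2,0,0,0,0,0.4],
  [-27.7,-0.3,5,0,0,0,0.4],
  [-27.7,-0.2,10,0,0,0,0.4],
  [-27.7,-0.3,10,0,0,0,0.4],
  [-27.9,-0.2,10,0,0,0,0.4],
])

```text
time_s: 18.5
ee_pos: [557.7, -206.4, 131.1]
tcp_rot: [0.755, 0.656, -0.0, -0.001]
wrist_force: [0.6, -0.3, -0.7]
width: 51.1
grip_force: 0.0
```

Request:
send_rows([
  [0,0,0,0,0,-7.1,0.4],
  [0,0,0,0,0,-7,0.4],
  [0,0,0,0,0,-7,0.4],
  [0,0,0,0,0,0,0.4],
  [0,0,0,0,0,0,0.4],
])

```text
time_s: 19.0
ee_pos: [558.3, -205.4, 131.9]
tcp_rot: [0.623, 0.782, -0.0, -0.001]
wrist_force: [0.5, 0.0, 0.7]
width: 51.2
grip_force: 0.0
```

```bash
python3 - <<'E'
from h import *
im,M=snap("wrist"); st(); lm(["cover1"],"wrist",M)
th=np.radians(13.15); go([559,-205.9,43],[-np.sin(th),np.cos(th)])
for r in nets.masks_of("cover1","wrist")[:2]:
    m=r["pixels"].astype(np.uint8); print(r["score"],cv2.minAreaRect(np.argwhere(m)[:,::-1].astype(np.float32)))
g=cv2.cvtColor(im,cv2.COLOR_RGB2HSV); m=((g[...,1]<40)&(g[...,2]>150)).astype(np.uint8)
n,l,s,c=cv2.connectedComponentsWithStats(m)
for i in range(1,n):
    if 20<s[i,4]<250: print(c[i],s[i,4],ray(M,"wrist",c[i],36))
E
```

```text
19.05 [ 558.5 -205.5  132.1] x [-0.2  1.   0. ] y [ 1.   0.2 -0. ] F [-0.2  0.7 -0.4] 51.40922508107911 0.0 q [-0.5  0.3  1.7 -0.   1.2 -0.7]
wrist cover1 0.68 [ 556.6 -201.3   12. ]
shift [-0.5  0.3 89.4] len 89.35198785968775
az -0.15857247204465025
0.84 ((316.0, 251.0), (118.0, 64.0), 90.0)
[353.7 183.3] 49 [ 567.4 -160.6   36. ]
[316.2 216.9] 61 [ 552.6 -182.4   36. ]
[316.2 233.9] 60 [ 554.7 -191.6   36. ]
[316.1 250.7] 58 [ 556.8 -200.8   36. ]
[316.1 267.1] 53 [ 558.9 -210.1   36. ]
[316.1 283.1] 52 [ 561.  -219.4   36. ]
[316.  298.4] 53 [ 563.1 -228.6   36. ]
[416.  374.3] 56 [ 632.9 -263.9   36. ]
```

Request:
send_rows([
  [0,0,15,0,0,0,0.4],
  [0,0,15,0,0,0,0.4],
  [0,0,15,0,0,0,0.4],
  [0,0,15,0,0,0,0.4],
  [0,0,15,0,0,0,0.4],
  [0,0,10,0,0,0,0.4],
  [0,0,3.5,0,0,0,0.4],
  [0,0,0,0,0,0,0.4],
])

```text
time_s: 19.95
ee_pos: [558.7, -205.6, 43.7]
tcp_rot: [0.622, 0.783, -0.0, -0.001]
wrist_force: [0.3, 1.0, 1.0]
width: 51.3
grip_force: 0.0
```

Request:
send_rows([
  [0,0,0,0,0,0,0.6],
  [0,0,0,0,0,0,0.8],
  [0,0,0,0,0,0,1],
  [0,0,0,0,0,0,1],
  [0,0,0,0,0,0,1],
  [0,0,0,0,0,0,1],
], squeeze=60)

```text
time_s: 20.55
ee_pos: [559.8, -206.2, 45.5]
tcp_rot: [0.622, 0.783, 0.0, 0.001]
wrist_force: [-0.5, -0.1, 6.5]
width: 32.1
grip_force: 60.1
```

Request:
send_rows([
  [0,0,-3,0,0,0,1],
  [0,0,-3,0,0,0,1],
  [0,0,-3,0,0,0,1],
  [0,0,-3,0,0,0,1],
  [0,0,-4,0,0,0,1],
  [0,0,-6,0,0,0,1],
  [0,0,-10,0,0,0,1],
  [0,0,-20,0,0,0,1],
  [0,0,-30,0,0,0,1],
  [0,0,-30,0,0,0,1],
])

```text
time_s: 21.55
ee_pos: [558.8, -205.5, 158.0]
tcp_rot: [0.622, 0.783, 0.0, -0.0]
wrist_force: [-0.5, -1.2, 0.3]
width: 32.2
grip_force: 62.3
```

```bash
python3 - <<'E'
from h import *
im,M=snap("wrist"); st()
t=T(); z=t[2,3]-7
g=cv2.cvtColor(im,cv2.COLOR_RGB2HSV); m=((g[...,1]<40)&(g[...,2]>150)).astype(np.uint8)
n,l,s,c=cv2.connectedComponentsWithStats(m)
for i in range(1,n):
    if 60<s[i,4]<350: print(c[i],s[i,4],t[:3,:3].T@(ray(M,"wrist",c[i],z)-t[:3,3]))
go([538.1,77,156],[.139,.990])
E
```

```text
21.6 [ 561.9 -207.   164.5] x [-0.2  1.  -0. ] y [1.  0.2 0. ] F [ 3.2 -1.1  3.8] 32.33434916287342 62.28880226612091 q [-0.5  0.2  1.7  0.   1.2 -0.7]
[315.5 278.9] 155 [30.6 -3.3  6.8]
[315.6 304.4] 144 [21.8 -3.3  6.9]
[315.6 328.9] 141 [12.9 -3.3  6.9]
[315.6 352.4] 136 [ 4.1 -3.3  7. ]
[380.3 368.6] 61 [-2.2 18.6  7.1]
[315.7 375. ] 126 [-4.7 -3.3  7. ]
[315.7 396.8] 120 [-13.6  -3.2   7.1]
shift [282.   41.3   7.2] len 285.09365458127274
az 21.13323800338716
```

Request:
send_rows([
  [30.2,-1.4,0,0,0,0,1],
  [30.2,-1.4,0,0,0,0,1],
  [30.2,-1.4,0,0,0,0,1],
  [30.2,-1.4,0,0,0,0,1],
  [30.2,-1.4,0,0,0,0,1],
  [30.2,-1.4,0,0,0,0,1],
  [30.2,-1.4,0,0,0,0,1],
  [30.2,-1.4,0,0,0,0,1],
  [30.2,-1.4,0,0,0,0,1],
  [30.4,-1.4,0,0,0,0,1],
])

```text
time_s: 22.6
ee_pos: [476.6, 86.6, 157.5]
tcp_rot: [0.622, 0.783, 0.001, 0.001]
wrist_force: [0.7, 0.3, -0.3]
width: 32.1
grip_force: 62.3
```

Request:
send_rows([
  [0,0,0,0,0,7,1],
  [0,0,0,0,0,7,1],
  [0,0,0,0,0,7.1,1],
  [0,0,0,0,0,0,1],
  [0,0,0,0,0,0,1],
])

```text
time_s: 23.1
ee_pos: [477.0, 85.4, 157.0]
tcp_rot: [0.753, 0.657, 0.0, 0.0]
wrist_force: [0.4, -0.4, -0.8]
width: 31.8
grip_force: 62.3
```

```bash
python3 - <<'E'
from h import *
st(); go([476.7,85.5,91],[.139,.990])
st(); go([476.7,85.5,91],[.139,.990])
im,M=snap("wrist","w8.png"); t=T(); z=t[2,3]-8.5
print("cover in tool",t[:3,:3].T@(ray(M,"wrist",(315.6,338),z)-t[:3,3]))
E
```

```text
23.1 [477.   85.4 157. ] x [0.1 1.  0. ] y [ 1.  -0.1  0. ] F [ 0.4 -0.4 -0.8] 31.83385354718226 62.29283630847931 q [ 0.  -0.   2.   0.   1.2  0.1]
shift [ 0.  -0.3 66. ] len 66.03169531341076
az 0.20600501914297348
23.1 [477.   85.4 157. ] x [0.1 1.  0. ] y [ 1.  -0.1  0. ] F [ 0.4 -0.4 -0.8] 31.83385354718226 62.29283630847931 q [ 0.  -0.   2.   0.   1.2  0.1]
shift [ 0.  -0.3 66. ] len 66.03169531341076
az 0.20600501914297348
cover in tool [ 2.4 -0.4  8.5]
```

View pics/w8.png

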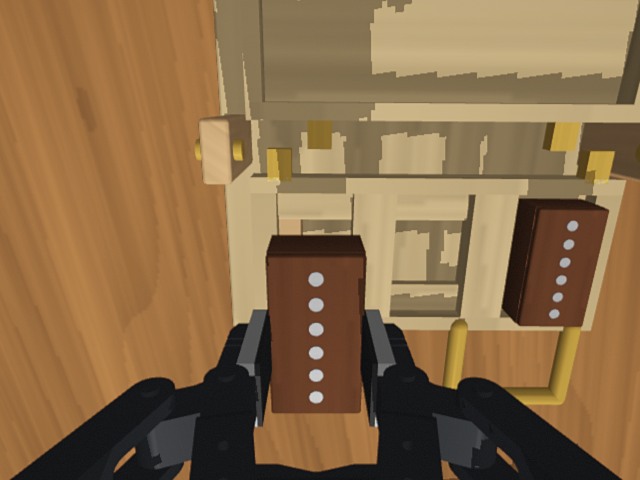

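Cover B is held (dots at px 316,279–397) above pocket 1, whose edges are at px 278 and 353. I lower it.

Request:
send_rows([
  [0,0,10,0,0,0,1],
  [0,0,10,0,0,0,1],
  [0,0,10,0,0,0,1],
  [0,0,10,0,0,0,1],
  [0,0,8,0,0,0,1],
  [0,0,6,0,0,0,1],
  [0,0,5,0,0,0,1],
  [0,0,4,0,0,0,1],
  [0,0,3,0,0,0,1],
  [0,0,0,0,0,0,1],
])

```text
time_s: 24.15
ee_pos: [477.1, 85.4, 90.7]
tcp_rot: [0.755, 0.656, 0.0, 0.0]
wrist_force: [0.2, -0.3, 0.5]
width: 32.4
grip_force: 62.3
```

Request:
send_rows([
  [0,0,1,0,0,0,1],
  [0,0,0,0,0,0,0.55],
  [0,0,0,0,0,0,0.5],
  [0,0,0,0,0,0,0.5],
  [0,0,0,0,0,0,0.5],
  [0,0,-15,0,0,0,0.5],
  [0,0,-30,0,0,0,0.5],
  [0,0,-35,0,0,0,0.4],
  [0,0,0,0,0,0,0.4],
  [0,0,0,0,0,0,0.4],
])

```text
time_s: 25.15
ee_pos: [477.4, 85.4, 170.2]
tcp_rot: [0.755, 0.656, 0.001, 0.001]
wrist_force: [-0.7, -0.3, -0.6]
width: 51.4
grip_force: 0.0
```

```bash
python3 - <<'E'
from h import *
im,M=snap("wrist","w9.png"); st(); lm(["cover1"],"wrist",M)
go([514.6,286.6,160],[-.990,.139])
E
```

```text
25.2 [476.5  85.3 169. ] x [ 0.1  1.  -0. ] y [ 1.  -0.1 -0. ] F [-0.6  0.1 -0.1] 51.37181560382246 0.0 q [ 0.  -0.   2.   0.   1.2  0.1]
wrist cover1 0.91 [474.4  85.   56.1]
wrist cover1 0.85 [597.1  70.   58.8]
shift [204.7  10.4   8.2] len 205.10704019880592
az -89.98834280123157
```

View pics/w9.png

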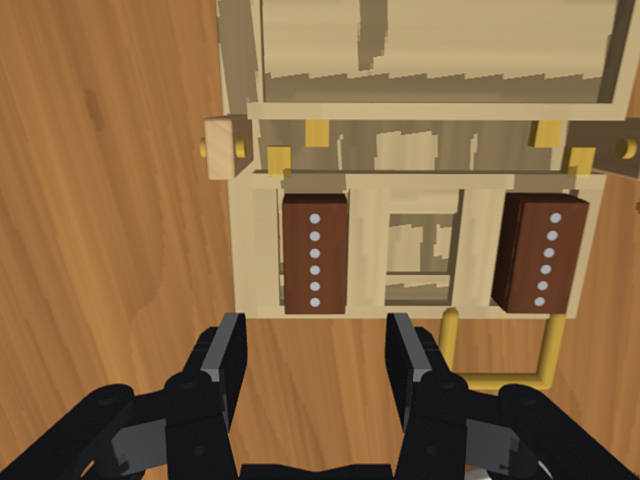

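Both covers lie flat in pockets 1 and 3. Next I grip the lid bar and shut the lid.

Request:
send_rows([
  [34,1.7,2,0,0,0,0.4],
  [34,1.7,2,0,0,0,0.4],
  [34,1.7,2,0,0,0,0.4],
  [34,1.7,2,0,0,0,0.4],
  [34,1.8,0,0,0,0,0.4],
  [34.5,1.8,0,0,0,0,0.4],
  [0,0,0,0,0,-8.5,0.4],
  [0,0,0,0,0,-8.5,0.4],
  [0,0,0,0,0,-8.5,0.4],
  [0,0,0,0,0,-8.5,0.4],
])

```text
time_s: 26.25
ee_pos: [514.2, 286.1, 159.1]
tcp_rot: [0.527, 0.85, -0.002, -0.001]
wrist_force: [-0.3, -0.0, 0.4]
width: 51.0
grip_force: 0.0
```

Request:
send_rows([
  [0,0,0,0,0,-8.5,0.5],
  [0,0,0,0,0,-8.5,0.6],
  [0,0,0,0,0,-8.5,0.6],
  [0,0,0,0,0,-8.5,0.6],
  [0,0,0,0,0,-8.5,0.6],
  [0,0,0,0,0,-8.5,0.6],
  [0,0,0,0,0,-5,0.6],
  [0,0,0,0,0,0,0.6],
  [0,0,0,0,0,0,0.6],
])

```text
time_s: 27.15
ee_pos: [514.7, 286.1, 160.0]
tcp_rot: [0.071, 0.997, -0.0, -0.001]
wrist_force: [-0.4, 0.5, -0.3]
width: 34.2
grip_force: 0.0
```

```bash
python3 - <<'E'
from h import *
im,M=snap("wrist"); st(); lm(["lid_bar"],"wrist",M); go([514.6,286.6,66],[-.990,.139])
arc(0.7,-179,28)
E
```

```text
27.2 [514.9 286.2 160.3] x [-1.   0.1  0. ] y [ 0.1  1.  -0. ] F [-0.8 -0.1 -0.2] 34.135043416591266 0.0 q [ 0.4  0.2  1.7 -0.   1.2 -1.1]
wrist lid_bar 0.87 [514.8 281.3  68.6]
shift [ 0.4  0.4 94.6] len 94.60532842710745
az -0.09226011088267873
[[0, 0.7, 16.2, 0, 0, 0, 1], [0, 2.5, 16.0, 0, 0, 0, 1], [0, 4.3, 15.7, 0, 0, 0, 1], [0, 6.0, 15.1, 0, 0, 0, 1], [0, 7.7, 14.3, 0, 0, 0, 1], [0, 9.2, 13.4, 0, 0, 0, 1], [0, 10.7, 12.3, 0, 0, 0, 1], [0, 12.0, 11.0, 0, 0, 0, 1], [0, 13.1, 9.6, 0, 0, 0, 1], [0, 14.1, 8.1, 0, 0, 0, 1]]
[[0, 14.9, 6.4, 0, 0, 0, 1], [0, 15.5, 4.7, 0, 0, 0, 1], [0, 16.0, 3.0, 0, 0, 0, 1], [0, 16.2, 1.1, 0, 0, 0, 1], [0, 16.2, -0.7, 0, 0, 0, 1], [0, 16.1, -2.5, 0, 0, 0, 1], [0, 15.7, -4.3, 0, 0, 0, 1], [0, 15.1, -6.0, 0, 0, 0, 1], [0, 14.3, -7.6, 0, 0, 0, 1], [0, 13.4, -9.2, 0, 0, 0, 1]]
[[0, 12.3, -10.6, 0, 0, 0, 1], [0, 11.0, -11.9, 0, 0, 0, 1], [0, 9.6, -13.1, 0, 0, 0, 1], [0, 8.1, -14.1, 0, 0, 0, 1], [0, 6.5, -14.9, 0, 0, 0, 1], [0, 4.8, -15.5, 0, 0, 0, 1], [0, 3.0, -16.0, 0, 0, 0, 1], [0, 1.2, -16.2, 0, 0, 0, 1]]
```

Request:
send_rows([
  [0,0.4,20,0,0,0,0.6],
  [0,0,20,0,0,0,0.6],
  [0,0,20,0,0,0,0.6],
  [0,0,20,0,0,0,0.6],
  [0,0,14,0,0,0,0.6],
  [0,0,0,0,0,0,0.6],
])

```text
time_s: 27.85
ee_pos: [513.7, 286.1, 64.9]
tcp_rot: [0.07, 0.998, -0.001, -0.002]
wrist_force: [-0.5, -0.3, 0.4]
width: 34.1
grip_force: 0.0
```

Request:
send_rows([
  [0,0,0,0,0,0,0.8],
  [0,0,0,0,0,0,1],
  [0,0,0,0,0,0,1],
  [0,0,0,0,0,0,1],
  [0,0,0,0,0,0,1],
  [0,0,0,0,0,0,1],
  [0,0,0,0,0,0,1],
], squeeze=30)

```text
time_s: 28.55
ee_pos: [516.1, 286.5, 67.8]
tcp_rot: [0.07, 0.998, -0.0, 0.001]
wrist_force: [1.4, -3.9, 2.1]
width: 8.8
grip_force: 29.4
```

```bash
python3 - <<'E'
from h import *
st(); arc(181.6,1,28)
E
```

```text
28.55 [516.1 286.5  67.8] x [-1.   0.1 -0. ] y [ 0.1  1.  -0. ] F [ 1.4 -3.9  2.1] 8.756272491179896 29.41534996032715 q [ 0.4  0.3  1.8 -0.   1.1 -1.1]
[[0, -0.5, -16.3, 0, 0, 0, 1], [0, -2.3, -16.2, 0, 0, 0, 1], [0, -4.1, -15.8, 0, 0, 0, 1], [0, -5.8, -15.2, 0, 0, 0, 1], [0, -7.5, -14.5, 0, 0, 0, 1], [0, -9.1, -13.6, 0, 0, 0, 1], [0, -10.6, -12.4, 0, 0, 0, 1], [0, -11.9, -11.2, 0, 0, 0, 1], [0, -13.1, -9.8, 0, 0, 0, 1], [0, -14.1, -8.2, 0, 0, 0, 1]]
[[0, -14.9, -6.6, 0, 0, 0, 1], [0, -15.6, -4.9, 0, 0, 0, 1], [0, -16.0, -3.1, 0, 0, 0, 1], [0, -16.3, -1.3, 0, 0, 0, 1], [0, -16.3, 0.5, 0, 0, 0, 1], [0, -16.2, 2.4, 0, 0, 0, 1], [0, -15.8, 4.2, 0, 0, 0, 1], [0, -15.2, 5.9, 0, 0, 0, 1], [0, -14.5, 7.6, 0, 0, 0, 1], [0, -13.5, 9.2, 0, 0, 0, 1]]
[[0, -12.4, 10.6, 0, 0, 0, 1], [0, -11.1, 12.0, 0, 0, 0, 1], [0, -9.7, 13.1, 0, 0, 0, 1], [0, -8.2, 14.1, 0, 0, 0, 1], [0, -6.5, 15.0, 0, 0, 0, 1], [0, -4.8, 15.6, 0, 0, 0, 1], [0, -3.0, 16.0, 0, 0, 0, 1], [0, -1.2, 16.3, 0, 0, 0, 1]]
```

Request:
send_rows([
  [0,-0.5,-16.3,0,0,0,1],
  [0,-2.3,-16.2,0,0,0,1],
  [0,-4.1,-15.8,0,0,0,1],
  [0,-5.8,-15.2,0,0,0,1],
  [0,-7.5,-14.5,0,0,0,1],
  [0,-9.1,-13.6,0,0,0,1],
  [0,-10.6,-12.4,0,0,0,1],
  [0,-11.9,-11.2,0,0,0,1],
  [0,-13.1,-9.8,0,0,0,1],
  [0,-14.1,-8.2,0,0,0,1],
])

```text
time_s: 29.55
ee_pos: [505.1, 209.7, 202.8]
tcp_rot: [0.069, 0.998, 0.002, 0.001]
wrist_force: [3.2, 5.3, 0.9]
width: 9.0
grip_force: 29.2
```

Request:
send_rows([
  [0,-14.9,-6.6,0,0,0,1],
  [0,-15.6,-4.9,0,0,0,1],
  [0,-16.0,-3.1,0,0,0,1],
  [0,-16.3,-1.3,0,0,0,1],
  [0,-16.3,0.5,0,0,0,1],
  [0,-16.2,2.4,0,0,0,1],
  [0,-15.8,4.2,0,0,0,1],
  [0,-15.2,5.9,0,0,0,1],
  [0,-14.5,7.6,0,0,0,1],
  [0,-13.5,9.2,0,0,0,1],
])

```text
time_s: 30.55
ee_pos: [483.0, 55.5, 187.2]
tcp_rot: [0.069, 0.998, 0.001, 0.0]
wrist_force: [-0.2, 3.5, 4.9]
width: 8.8
grip_force: 32.0
```

Request:
send_rows([
  [0,-12.4,10.6,0,0,0,1],
  [0,-11.1,12.0,0,0,0,1],
  [0,-9.7,13.1,0,0,0,1],
  [0,-8.2,14.1,0,0,0,1],
  [0,-6.5,15.0,0,0,0,1],
  [0,-4.8,15.6,0,0,0,1],
  [0,-3.0,16.0,0,0,0,1],
  [0,-1.2,16.3,0,0,0,1],
  [0,0,0,0,0,0,1],
])

```text
time_s: 31.45
ee_pos: [475.7, -0.9, 72.6]
tcp_rot: [0.07, 0.998, 0.0, 0.0]
wrist_force: [5.4, 3.6, -3.6]
width: 8.2
grip_force: 34.3
```

```bash
python3 - <<'E'
from h import *
st()
E
```

```text
31.45 [475.7  -0.9  72.6] x [-1.   0.1 -0. ] y [0.1 1.  0. ] F [ 5.4  3.6 -3.6] 8.220055004945374 34.30757939815521 q [-0.2  0.1  2.   0.   1.  -1.6]
```

Request:
send_rows([
  [0,0,2,0,0,0,1],
  [0,0,2,0,0,0,1],
  [0,0,0,0,0,0,1],
  [0,0,0,0,0,0,1],
])

```text
time_s: 31.85
ee_pos: [476.0, -0.9, 71.9]
tcp_rot: [0.069, 0.998, -0.0, 0.0]
wrist_force: [-8.9, 3.4, 24.9]
width: 8.6
grip_force: 36.9
```

```bash
python3 - <<'E'
from h import *
im,M=snap("wrist","w10.png"); st()
E
```

```text
31.9 [475.9  -1.   71.8] x [-1.   0.1 -0. ] y [ 0.1  1.  -0. ] F [-7.9  3.7 24.6] 8.759499161865609 36.89375281333923 q [-0.2  0.1  2.  -0.   1.  -1.6]
```

View pics/w10.png

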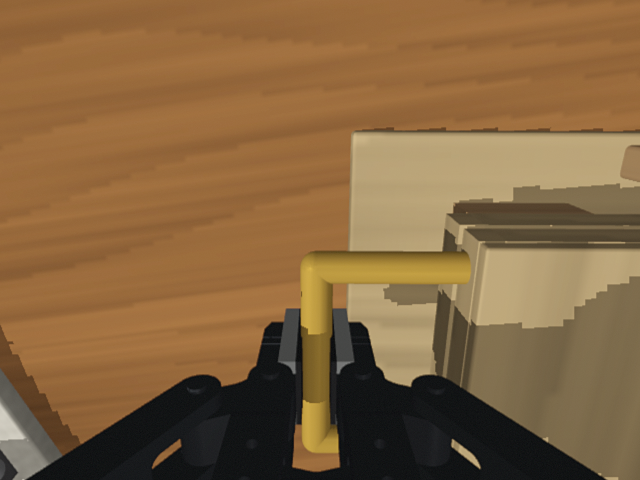

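The lid is fully shut: the leaves are parallel and it meets a hard stop at about 25 N. I go over to the tray bar.

Request:
send_rows([
  [0,0,-4,0,0,0,1],
  [0,0,0,0,0,0,0.6],
  [0,0,0,0,0,0,0.6],
  [0,0,0,0,0,0,0.6],
  [0,0,-20,0,0,0,0.6],
  [0,0,-40,0,0,0,0.6],
  [-34,0,0,0,0,0,0.6],
  [-34,0,0,0,0,0,0.6],
  [-35,0,0,0,0,0,0.6],
  [0,0,0,0,0,0,0.6],
])

```text
time_s: 32.9
ee_pos: [580.1, -15.9, 133.3]
tcp_rot: [0.07, 0.998, -0.0, 0.001]
wrist_force: [-0.8, -0.4, -0.3]
width: 34.2
grip_force: 0.0
```

```bash
python3 - <<'E'
from h import *
im,M=snap("wrist"); st(); lm(["tray_bar","lid_bar"],"wrist",M); go([577.7,-15.6,66],[-.990,.139])
E
```

```text
32.95 [577.9 -15.4 132.8] x [-1.   0.1  0. ] y [ 0.1  1.  -0. ] F [-0.3  0.1 -0.8] 34.37580319080378 0.0 q [-0.2  0.2  1.8 -0.   1.2 -1.6]
wrist tray_bar 0.93 [576.4 -13.2  65. ]
wrist tray_bar 0.42 [470.9  -5.1  77.5]
wrist tray_bar 0.24 [479.1  90.1  54.6]
wrist lid_bar 0.65 [470.1  -4.1  72.6]
shift [-2.  -0.5 66.7] len 66.75482362995733
az 0.011098727702023439
```

Request:
send_rows([
  [0,0,17,0,0,0,0.6],
  [0,0,17,0,0,0,0.6],
  [0,0,17,0,0,0,0.6],
  [0,0,16,0,0,0,0.6],
  [0,0,0,0,0,0,0.6],
])

```text
time_s: 33.55
ee_pos: [574.4, -14.4, 64.3]
tcp_rot: [0.07, 0.998, 0.0, -0.003]
wrist_force: [0.3, -0.1, -0.4]
width: 34.3
grip_force: 0.0
```

Request:
send_rows([
  [0,0,0,0,0,0,0.8],
  [0,0,0,0,0,0,1],
  [0,0,0,0,0,0,1],
  [0,0,0,0,0,0,1],
  [0,0,0,0,0,0,1],
  [0,0,0,0,0,0,1],
  [0,0,0,0,0,0,1],
], squeeze=60)

```text
time_s: 34.25
ee_pos: [577.5, -15.4, 67.9]
tcp_rot: [0.07, 0.998, -0.0, 0.0]
wrist_force: [-3.8, -3.7, 6.1]
width: 7.7
grip_force: 58.9
```

```bash
python3 - <<'E'
from h import *
st(); arc(-2,178.4,30)
E
```

```text
34.25 [577.5 -15.4  67.9] x [-1.   0.1 -0. ] y [ 0.1  1.  -0. ] F [-3.8 -3.7  6.1] 7.668704183085936 58.897433280944824 q [-0.2  0.3  1.8 -0.   1.  -1.6]
[[0, 0.3, -15.2, 0, 0, 0, 1], [0, 1.9, -15.1, 0, 0, 0, 1], [0, 3.4, -14.8, 0, 0, 0, 1], [0, 5.0, -14.4, 0, 0, 0, 1], [0, 6.4, -13.8, 0, 0, 0, 1], [0, 7.9, -13.0, 0, 0, 0, 1], [0, 9.2, -12.1, 0, 0, 0, 1], [0, 10.4, -11.1, 0, 0, 0, 1], [0, 11.5, -10.0, 0, 0, 0, 1], [0, 12.5, -8.7, 0, 0, 0, 1]]
[[0, 13.3, -7.3, 0, 0, 0, 1], [0, 14.0, -5.9, 0, 0, 0, 1], [0, 14.6, -4.4, 0, 0, 0, 1], [0, 15.0, -2.9, 0, 0, 0, 1], [0, 15.2, -1.3, 0, 0, 0, 1], [0, 15.2, 0.3, 0, 0, 0, 1], [0, 15.1, 1.9, 0, 0, 0, 1], [0, 14.8, 3.5, 0, 0, 0, 1], [0, 14.4, 5.0, 0, 0, 0, 1], [0, 13.8, 6.5, 0, 0, 0, 1]]
[[0, 13.0, 7.9, 0, 0, 0, 1], [0, 12.1, 9.2, 0, 0, 0, 1], [0, 11.1, 10.4, 0, 0, 0, 1], [0, 9.9, 11.5, 0, 0, 0, 1], [0, 8.7, 12.5, 0, 0, 0, 1], [0, 7.3, 13.4, 0, 0, 0, 1], [0, 5.9, 14.0, 0, 0, 0, 1], [0, 4.4, 14.6, 0, 0, 0, 1], [0, 2.8, 15.0, 0, 0, 0, 1], [0, 1.2, 15.2, 0, 0, 0, 1]]
```

Request:
send_rows([
  [0,0.3,-15.2,0,0,0,1],
  [0,1.9,-15.1,0,0,0,1],
  [0,3.4,-14.8,0,0,0,1],
  [0,5.0,-14.4,0,0,0,1],
  [0,6.4,-13.8,0,0,0,1],
  [0,7.9,-13.0,0,0,0,1],
  [0,9.2,-12.1,0,0,0,1],
  [0,10.4,-11.1,0,0,0,1],
  [0,11.5,-10.0,0,0,0,1],
  [0,12.5,-8.7,0,0,0,1],
])

```text
time_s: 35.25
ee_pos: [586.8, 48.6, 197.8]
tcp_rot: [0.07, 0.998, -0.004, 0.0]
wrist_force: [-7.6, -16.6, 15.0]
width: 7.7
grip_force: 59.1
```

```bash
python3 - <<'E'
from h import *
st();t=T();o=np.array([546.4,135.2,70]);S=np.array([[.990,-.139,0],[.139,.990,0],[0,0,1]]).T
p=S.T@(t[:3,3]-o);print(p,np.hypot(p[1],p[2]))
E
```

```text
35.25 [586.8  48.6 197.8] x [-1.   0.1 -0. ] y [ 0.1  1.  -0. ] F [ -7.6 -16.6  15. ] 7.709043513577272 59.130762219429016 q [-0.1  0.2  1.7 -0.   1.3 -1.5]
[ 52.  -80.1 127.8] 150.8416322340478
```

Request:
send_rows([
  [0,-2,-3,0,0,0,1],
  [0,0,0,0,0,0,1],
])

```text
time_s: 35.45
ee_pos: [587.0, 50.5, 199.6]
tcp_rot: [0.07, 0.998, -0.0, 0.001]
wrist_force: [-3.7, -4.0, 7.2]
width: 7.6
grip_force: 60.0
```

Request:
send_rows([
  [0,13.3,-7.3,0,0,0,1],
  [0,14.0,-5.9,0,0,0,1],
  [0,14.6,-4.4,0,0,0,1],
  [0,15.0,-2.9,0,0,0,1],
])

```text
time_s: 35.85
ee_pos: [595.1, 105.9, 221.5]
tcp_rot: [0.07, 0.998, -0.001, 0.001]
wrist_force: [-4.7, -7.0, 12.7]
width: 7.4
grip_force: 62.3
```

```bash
python3 - <<'E'
from h import *
st();t=T();o=np.array([546.4,135.2,70]);S=np.array([[.990,-.139,0],[.139,.990,0],[0,0,1]]).T
p=S.T@(t[:3,3]-o);print(p,np.hypot(p[1],p[2]))
E
```

```text
35.85 [595.1 105.9 221.5] x [-1.   0.1 -0. ] y [ 0.1  1.  -0. ] F [-4.7 -7.  12.7] 7.43804812258275 62.30104923248291 q [ 0.1  0.2  1.6 -0.   1.3 -1.4]
[ 52.3 -22.2 151.5] 153.12644341913628
```

Request:
send_rows([
  [0,0,0,0,0,0,1],
  [0,0,0,0,0,0,1],
])

```text
time_s: 36.05
ee_pos: [595.5, 108.2, 221.9]
tcp_rot: [0.069, 0.998, 0.001, 0.002]
wrist_force: [-5.4, -0.2, 14.3]
width: 7.1
grip_force: 62.6
```

```bash
python3 - <<'E'
from h import *
im,M=snap("wrist","w11.png");st();lm(["tray_bar","lid_bar","tray_back"],"wrist",M)
g=cv2.cvtColor(im,cv2.COLOR_RGB2HSV); m=(g[...,0]>18)&(g[...,0]<28)&(g[...,1]>150)&(g[...,2]>120); print(np.argwhere(m).min(0) if m.any() else 0,np.argwhere(m).max(0),m.sum(), np.array(robot.observe()["moment"]))
E
```

```text
36.1 [595.4 108.2 221.8] x [-1.   0.1 -0. ] y [0.1 1.  0. ] F [-4.3 -1.1 14.2] 7.340931198847018 62.55737543106079 q [ 0.1  0.2  1.6  0.   1.3 -1.4]
wrist tray_bar 0.72 [547.6 115.  126.6]
wrist tray_bar 0.63 [593.  109.8 215. ]
wrist lid_bar 0.73 [493.5 129.6 212.2]
[  0 302] [431 375] 8672 [-0.2  0.8  0. ]
```

The bar has crept about 7 mm towards the fingertips. While it stays caged between the fingers, I loosen slightly, sink onto it and grip again.

Request:
send_rows([
  [0,0,0,0,0,0,0.84],
  [0,0,0,0,0,0,0.84],
  [0,0,4,0,0,0,0.84],
  [0,0,4,0,0,0,0.84],
  [0,0,0,0,0,0,0.84],
  [0,0,0,0,0,0,1],
  [0,0,0,0,0,0,1],
  [0,0,0,0,0,0,1],
  [0,0,0,0,0,0,1],
], squeeze=40)

```text
time_s: 37.15
ee_pos: [593.7, 107.4, 209.5]
tcp_rot: [0.07, 0.998, -0.0, -0.001]
wrist_force: [1.5, 1.1, -9.6]
width: 8.8
grip_force: 38.7
```

```bash
python3 - <<'E'
from h import *
im,M=snap("wrist");st();lm(["tray_bar"],"wrist",M)
t=T();o=np.array([546.4,135.2,70]);S=np.array([[.990,-.139,0],[.139,.990,0],[0,0,1]]).T
p=S.T@(t[:3,3]-o);print(p,np.hypot(p[1],p[2]))
E
```

```text
37.2 [593.7 107.4 209.5] x [-1.   0.1  0. ] y [ 0.1  1.  -0. ] F [  1.6  -0.2 -10.5] 8.400181276159849 38.737274408340454 q [ 0.1  0.2  1.6  0.   1.3 -1.4]
wrist tray_bar 0.92 [595.2 106.1 216.7]
[ 50.7 -21.  139.6] 141.1366529856588
```

```bash
python3 - <<'E'
from h import *
arc(81.7,178.4,17)
E
```

```text
[[0, 14.3, -1.4, 0, 0, 0, 1], [0, 14.4, 0.1, 0, 0, 0, 1], [0, 14.3, 1.5, 0, 0, 0, 1], [0, 14.1, 2.9, 0, 0, 0, 1], [0, 13.7, 4.3, 0, 0, 0, 1], [0, 13.3, 5.6, 0, 0, 0, 1], [0, 12.6, 6.9, 0, 0, 0, 1], [0, 11.9, 8.1, 0, 0, 0, 1], [0, 11.0, 9.3, 0, 0, 0, 1], [0, 10.0, 10.3, 0, 0, 0, 1]]
[[0, 9.0, 11.3, 0, 0, 0, 1], [0, 7.8, 12.1, 0, 0, 0, 1], [0, 6.6, 12.8, 0, 0, 0, 1], [0, 5.3, 13.4, 0, 0, 0, 1], [0, 3.9, 13.9, 0, 0, 0, 1], [0, 2.5, 14.2, 0, 0, 0, 1], [0, 1.1, 14.4, 0, 0, 0, 1]]
```

Request:
send_rows([
  [0,14.3,-3.4,0,0,0,1],
  [0,14.4,0.1,0,0,0,1],
  [0,14.3,1.5,0,0,0,1],
  [0,14.1,2.9,0,0,0,1],
  [0,13.7,4.3,0,0,0,1],
])

```text
time_s: 37.75
ee_pos: [603.7, 176.7, 204.7]
tcp_rot: [0.07, 0.998, -0.002, -0.001]
wrist_force: [-0.3, -4.9, -2.8]
width: 8.6
grip_force: 39.9
```

```bash
python3 - <<'E'
from h import *
st()
t=T();o=np.array([546.4,135.2,70]);S=np.array([[.990,-.139,0],[.139,.990,0],[0,0,1]]).T
p=S.T@(t[:3,3]-o);print(p,np.hypot(p[1],p[2]))
E
```

```text
37.75 [603.7 176.7 204.7] x [-1.   0.1  0. ] y [ 0.1  1.  -0. ] F [-0.3 -4.9 -2.8] 8.589625623090297 39.938769936561584 q [ 0.2  0.3  1.6 -0.   1.3 -1.3]
[ 50.9  49.1 134.7] 143.32890158969263
```

Request:
send_rows([
  [0,13.3,5.6,0,0,0,1],
  [0,12.6,6.9,0,0,0,1],
  [0,11.9,8.1,0,0,0,1],
  [0,11.0,9.3,0,0,0,1],
  [0,10.0,10.3,0,0,0,1],
  [0,9.0,11.3,0,0,0,1],
])

```text
time_s: 38.35
ee_pos: [613.6, 245.2, 155.1]
tcp_rot: [0.069, 0.998, -0.001, 0.0]
wrist_force: [-3.9, -2.4, 0.7]
width: 8.5
grip_force: 38.9
```

Request:
send_rows([
  [0,7.8,12.1,0,0,0,1],
  [0,6.6,12.8,0,0,0,1],
  [0,5.3,13.4,0,0,0,1],
  [0,3.9,13.9,0,0,0,1],
  [0,2.5,14.2,0,0,0,1],
  [0,1.1,14.4,0,0,0,1],
  [0,0,0,0,0,0,1],
])

```text
time_s: 39.05
ee_pos: [618.9, 271.7, 74.7]
tcp_rot: [0.069, 0.998, -0.0, 0.002]
wrist_force: [-2.5, -4.6, 3.1]
width: 8.5
grip_force: 42.8
```

```bash
python3 - <<'E'
from h import *
im,M=snap("wrist");st();lm(["tray_bar","lid_bar","tray_back"],"wrist",M)
t=T();o=np.array([546.4,135.2,70]);S=np.array([[.990,-.139,0],[.139,.990,0],[0,0,1]]).T
p=S.T@(t[:3,3]-o);print(p,np.hypot(p[1],p[2]))
E
```

```text
39.1 [618.9 271.7  74.7] x [-1.   0.1 -0. ] y [0.1 1.  0. ] F [-1.6 -3.8  3.2] 8.080689614254295 42.80129849910736 q [ 0.3  0.5  1.5 -0.   1.1 -1.1]
wrist tray_bar 0.8 [620.4 271.2  74.7]
wrist lid_bar 0.76 [515.7 283.7  61.4]
[ 52.8 145.2   4.6] 145.25797830887726
```

Request:
send_rows([
  [0,0,2,0,0,0,1],
  [0,0,2,0,0,0,1],
  [0,0,2,0,0,0,1],
  [0,0,0,0,0,0,1],
])

```text
time_s: 39.65
ee_pos: [619.1, 271.7, 74.3]
tcp_rot: [0.069, 0.998, 0.0, 0.002]
wrist_force: [-18.3, -10.2, 36.3]
width: 8.6
grip_force: 46.0
```

Request:
send_rows([
  [0,0,-5,0,0,0,1],
  [0,0,0,0,0,0,0.6],
  [0,0,0,0,0,0,0.6],
  [0,0,0,0,0,0,0.6],
  [0,0,-20,0,0,0,0.6],
  [0,0,-40,0,0,0,0.5],
  [0,0,-45,0,0,0,0.4],
  [0,0,-45,0,0,0,0.4],
])

```text
time_s: 40.45
ee_pos: [616.8, 271.7, 222.3]
tcp_rot: [0.07, 0.998, -0.0, -0.001]
wrist_force: [0.6, 0.2, -0.2]
width: 51.5
grip_force: 0.0
```

Request:
send_rows([
  [30,-20,0,0,0,0,0.4],
  [30,-20,0,0,0,0,0.4],
  [30,-20,0,0,0,0,0.4],
  [30,-20,0,0,0,0,0.4],
  [0,0,0,0,0,0,0.4],
  [0,0,0,0,0,0,0.4],
])

```text
time_s: 41.05
ee_pos: [487.3, 209.1, 222.0]
tcp_rot: [0.07, 0.998, 0.0, 0.0]
wrist_force: [-0.6, -0.5, 0.0]
width: 51.2
grip_force: 0.0
```

```bash
python3 - <<'E'
from h import *
im,M=snap("wrist","w12.png");st();lm(["tray_bar","lid_bar","tray_back","cover1","stand"],"wrist",M)
im,M=snap("top"); lm(["sander","tray_back"],"top",M)
for r in nets.masks_of("sander","top")[:5]:
    m=r["pixels"]; b=cv2.minAreaRect(np.argwhere(m)[:,::-1].astype(np.float32)); print(round(r["score"],2),m.sum(),b,im[m].mean(0)); print(np.array([ray(M,"top",p,30)[:2] for p in cv2.boxPoints(b)]).tolist())
E
```

```text
41.1 [488.2 209.4 222.4] x [-1.   0.1 -0. ] y [0.1 1.  0. ] F [-0.2  0.3  0.4] 51.15107029334965 0.0 q [ 0.3  0.   1.8  0.   1.3 -1.2]
wrist lid_bar 0.56 [516.5 280.7  61.8]
wrist tray_back 0.68 [554.9 191.3  88.5]
wrist cover1 0.88 [489.3 200.8  79.5]
wrist cover1 0.86 [614.1 181.5  79.6]
wrist cover1 0.29 [554.1 191.6  87.6]
wrist stand 0.77 [543.  133.1  -4.6]
wrist stand 0.32 [555.1 191.8  81.2]
top sander 0.84 [ 674.3 -532.9   -3.5]
top sander 0.82 [ 555.1 -481.2   -1.8]
top sander 0.6 [ 387.7 -466.8    0.4]
top sander 0.57 [ 545.1 -340.2   -2.5]
top tray_back 0.67 [546.5 134.6  -2.1]
top tray_back 0.64 [555.4 190.3  84.3]
0.74 481 ((504.0, 222.0), (16.0, 30.0), 90.0) [ 73.5 129.8  67.5]
[[691.4819411194381, -487.9784924226753], [690.7236829779945, -565.9196482783941], [647.534637428365, -560.7498844127712], [648.2844382062885, -483.5326922328878]]
0.7 1011 ((492.2685546875, 335.4303283691406), (24.98219871520996, 42.427066802978516), 5.44033145904541) [182.7 155.8  62.1]
[[335.975882627515, -424.5448536292851], [436.3443164263723, -444.1335546056742], [429.9998038275407, -504.55054544902094], [329.90723961852234, -483.60825576892404]]
0.61 499 ((488.5000305175781, 266.5), (29.698482513427734, 16.970561981201172), 45.0) [138.8 102.7  69.4]
[[564.6691578013649, -431.9239526995135], [595.5266147733812, -465.36805384825163], [540.7806377869939, -512.7343703418595], [510.65829776186365, -479.36706059725685]]
0.58 3022 ((382.2291259765625, 268.2112121582031), (92.29731750488281, 34.44304656982422), 74.6784896850586) [211.7 204.7 191.7]
[[656.3544014480515, -134.64085554059292], [680.0616483837011, -221.37612814022646], [450.1271346960176, -270.95785067779406], [428.73568296808816, -188.24463977208055]]
```

View pics/w12.png

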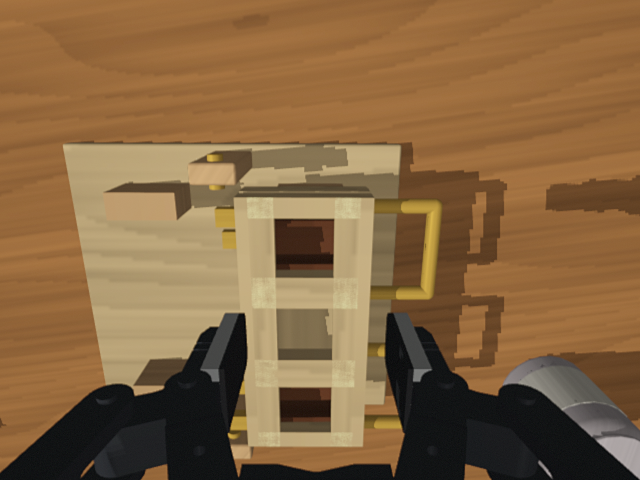

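The frame lies flat on its other side, back up, with dark covers showing in windows 1 (px 305,245) and 3 (px 305,405). The sander has been knocked to about (545,-340), so I look there.

Request:
send_rows([
  [-7.4,-38.6,0,0,0,0,0.3],
  [-7.4,-38.6,0,0,0,0,0.2],
  [-7.4,-38.6,0,0,0,0,0.1],
  [-7.4,-38.6,0,0,0,0,0],
  [-7.4,-38.6,0,0,0,0,0],
  [-7.4,-38.6,0,0,0,0,0],
  [-7.4,-38.6,0,0,0,0,0],
  [-7.4,-38.6,0,0,0,0,0],
  [-7.4,-38.6,0,0,0,0,0],
  [-7.4,-38.6,0,0,0,0,0],
])

```text
time_s: 42.55
ee_pos: [507.1, -185.3, 222.1]
tcp_rot: [0.07, 0.998, -0.0, 0.0]
wrist_force: [1.2, 0.6, 0.9]
width: 85.4
grip_force: 0.0
```

Request:
send_rows([
  [-7.4,-38.6,0,0,0,0,0],
  [-7.4,-38.6,0,0,0,0,0],
  [-7.4,-38.6,0,0,0,0,0],
  [-7.4,-38.6,0,0,0,0,0],
  [0,0,0,0,0,0,0],
  [0,0,0,0,0,0,0],
])

```text
time_s: 43.15
ee_pos: [514.6, -341.2, 221.4]
tcp_rot: [0.07, 0.998, 0.0, -0.0]
wrist_force: [0.7, 0.9, -0.3]
width: 85.4
grip_force: 0.0
```

```bash
python3 - <<'E'
from h import *
im,M=snap("wrist","w13.png");st();lm(["sander","board","glue"],"wrist",M)
for r in nets.masks_of("sander","wrist")[:3]:
    m=r["pixels"]; b=cv2.minAreaRect(np.argwhere(m)[:,::-1].astype(np.float32)); print(round(r["score"],2),m.sum(),b); print(np.array([ray(M,"wrist",p,30)[:2] for p in cv2.boxPoints(b)]).round(1).tolist())
E
```

```text
43.2 [ 514.8 -340.2  221.5] x [-1.   0.1  0. ] y [0.1 1.  0. ] F [ 0.  -0.   0.5] 85.492449794876 0.0 q [-0.7  0.2  1.6  0.   1.3 -2.1]
wrist sander 0.9 [ 383.6 -470.5   -1.4]
wrist sander 0.66 [ 556.4 -478.3   -3.3]
wrist sander 0.62 [ 539.6 -339.     1.3]
wrist board 0.7 [ 560.2 -207.     2.6]
wrist glue 0.65 [ 701.  -365.2   -2.8]
0.85 4312 ((162.90377807617188, 281.77777099609375), (88.27943420410156, 50.990848541259766), 36.20945358276367)
[[540.6, -508.3], [510.7, -475.5], [561.3, -430.7], [594.2, -463.4]]
0.8 11727 ((110.60917663574219, 66.46855926513672), (138.7975311279297, 92.31810760498047), 86.46771240234375)
[[347.5, -485.7], [352.7, -425.4], [438.4, -442.0], [433.0, -508.3]]
0.74 284 ((139.90000915527344, 400.29998779296875), (92.97096252441406, 21.50348663330078), 18.434947967529297)
[[648.0, -558.3], [628.5, -546.1], [669.1, -478.0], [689.9, -489.2]]
```

View pics/w13.png

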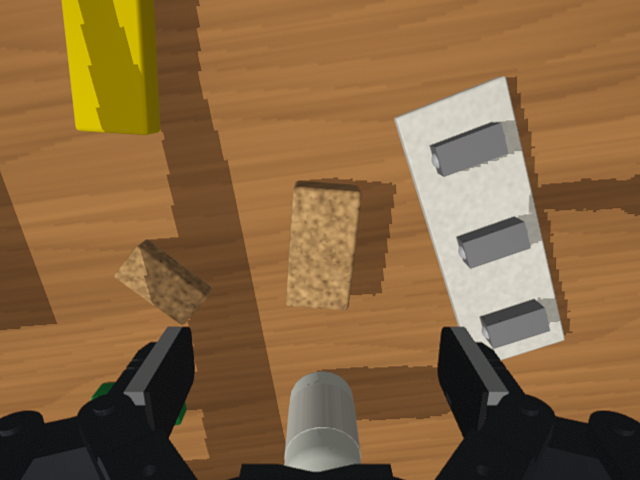

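The sander (larger cork block) has top corners at px (295,188), (360,191), (348,309) and (287,306). The glue is beyond it at (320,420), and the formers are all empty.

```bash
python3 - <<'E'
from h import *
M=W("wrist")
c=[ray(M,"wrist",p,30)[:2] for p in((295,188),(360,191),(348,309),(287,306))]
print(np.array(c),[np.linalg.norm(c[i]-c[(i+1)%4]) for i in range(4)])
m=sum(c)/4; d=c[0]+c[1]-c[2]-c[3]; d/=np.linalg.norm(d); print(m,d); go([*m,60],d)
E
```

```text
[[ 492.  -351.9]
 [ 500.9 -304.2]
 [ 596.9 -324.2]
 [ 587.3 -373.2]] [np.float64(48.57470649643714), np.float64(98.0090558779117), np.float64(49.988435046373326), np.float64(97.63343937589849)]
[ 544.3 -338.4] [-1.   0.2]
shift [-28.6   5.  162.1] len 164.731520856896
az 4.289706450655763
```

Request:
send_rows([
  [-9.6,1.7,25,0,0,0,0.12],
  [-9.5,1.7,25,0,0,0,0.12],
  [-9.5,1.6,25,0,0,0,0.12],
  [0,0,25,0,0,4.3,0.12],
  [0,0,25,0,0,0,0.12],
  [0,0,25,0,0,0,0.12],
  [0,0,20,0,0,0,0.12],
  [0,0,15,0,0,0,0.12],
  [0,0,10.5,0,0,0,0.12],
  [0,0,0,0,0,0,0.12],
])

```text
time_s: 44.4
ee_pos: [543.4, -338.6, 25.1]
tcp_rot: [0.107, 0.994, 0.001, -0.001]
wrist_force: [0.5, 0.7, 0.2]
width: 75.4
grip_force: 0.0
```

Request:
send_rows([
  [0,0,0,0,0,0,0.3],
  [0,0,0,0,0,0,0.5],
  [0,0,0,0,0,0,0.7],
  [0,0,0,0,0,0,0.9],
  [0,0,0,0,0,0,1],
  [0,0,0,0,0,0,1],
], squeeze=40)

```text
time_s: 45.0
ee_pos: [545.0, -340.4, 28.1]
tcp_rot: [0.107, 0.994, -0.001, 0.001]
wrist_force: [0.2, -0.2, 6.8]
width: 51.1
grip_force: 44.5
```

Request:
send_rows([
  [0,0,-10,0,0,0,1],
  [0,0,-20,0,0,0,1],
  [0,0,-30,0,0,0,1],
  [0,0,-35,0,0,0,1],
  [0,0,-35,0,0,0,1],
  [0,0,-30,0,0,0,1],
  [0,0,0,0,0,0,1],
])

```text
time_s: 45.7
ee_pos: [546.3, -341.4, 192.8]
tcp_rot: [0.107, 0.994, -0.003, 0.004]
wrist_force: [1.0, -0.9, -0.1]
width: 51.6
grip_force: 43.8
```

```bash
python3 - <<'E'
from h import *
im,M=snap("wrist","w14.png");st();go([554.5,191.6,186],[-.990,.139])
t=T()
g=cv2.cvtColor(im,cv2.COLOR_RGB2HSV)
for r in nets.masks_of("sander","wrist")[:3]:
    m=r["pixels"]; b=cv2.minAreaRect(np.argwhere(m)[:,::-1].astype(np.float32)); print(round(r["score"],2),m.sum(),b)
E
```

```text
45.75 [ 545.1 -340.6  189.6] x [-1.   0.2 -0. ] y [ 0.2  1.  -0. ] F [-0.3 -0.2 -1.1] 51.03267966029711 43.79613518714905 q [-0.7  0.3  1.5 -0.   1.3 -2. ]
shift [104.  522.    1.9] len 532.2508444286813
az -4.289344503288304
0.97 42059 ((316.0, 332.5), (275.0, 170.0), 90.0)
0.87 895 ((127.81466674804688, 386.11273193359375), (18.308691024780273, 93.83731079101562), 81.52884674072266)
0.76 10038 ((67.99999237060547, 49.99999237060547), (115.99998474121094, 99.99998474121094), -0.0)
```

Request:
send_rows([
  [8,40.1,0,0,0,0,1],
  [8,40.1,0,0,0,0,1],
  [8,40.1,0,0,0,0,1],
  [8,40.1,0,0,0,0,1],
  [8,40.1,0,0,0,0,1],
  [8,40.1,0,0,0,0,1],
  [8,40.1,0,0,0,0,1],
  [8,40.1,0,0,0,0,1],
  [8,40.1,0,0,0,0,1],
  [8,40.1,0,0,0,0,1],
])

```text
time_s: 46.8
ee_pos: [549.2, 70.9, 183.9]
tcp_rot: [0.107, 0.994, -0.0, -0.002]
wrist_force: [1.2, 0.0, -1.5]
width: 51.5
grip_force: 43.7
```

Request:
send_rows([
  [8,40.1,0,0,0,0,1],
  [8,40.1,0,0,0,0,1],
  [8,40.1,0,0,0,0,1],
  [0,0,0,0,0,-4.3,1],
  [0,0,0,0,0,0,1],
  [0,0,0,0,0,0,1],
])

```text
time_s: 47.4
ee_pos: [552.1, 191.4, 184.5]
tcp_rot: [0.07, 0.998, -0.001, -0.002]
wrist_force: [-0.4, -0.1, -1.7]
width: 50.7
grip_force: 43.7
```

```bash
python3 - <<'E'
from h import *
im,M=snap("wrist","w15.png");st();go([554.5,191.6,118],[-.990,.139]); lm(["sander","tray_back"],"wrist",M)
E
```

```text
47.45 [552.5 191.  185. ] x [-1.   0.1  0. ] y [ 0.1  1.  -0. ] F [ 0.6 -0.4 -0.9] 51.33126987241645 43.69794845581055 q [ 0.2  0.2  1.7 -0.   1.3 -1.2]
shift [-2.1  0.9 67. ] len 67.035639861402
az -0.12180175435209023
wrist sander 0.85 [549.5 190.7 158.1]
```

View pics/w15.png

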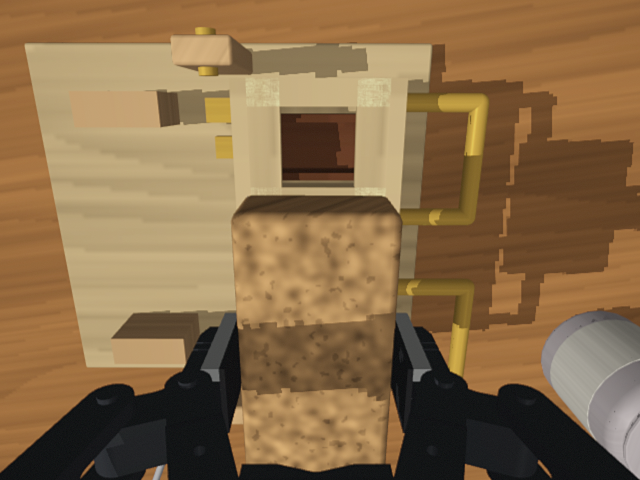

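The sander is held level and lengthwise above the back. I lower it.

Request:
send_rows([
  [-3.5,0.7,10,0,0,0,1],
  [0,0,12,0,0,0,1],
  [0,0,12,0,0,0,1],
  [0,0,12,0,0,0,1],
  [0,0,8,0,0,0,1],
  [0,0,6,0,0,0,1],
  [0,0,4,0,0,0,1],
  [0,0,2,0,0,0,1],
  [0,0,0,0,0,0,1],
])

```text
time_s: 48.45
ee_pos: [556.9, 192.2, 120.5]
tcp_rot: [0.07, 0.998, 0.0, 0.0]
wrist_force: [-0.1, 0.2, -1.7]
width: 51.0
grip_force: 43.7
```

Request:
send_rows([
  [0,0,0.7,0,0,0,1],
  [0,0,0.7,0,0,0,1],
  [0,0,0,0,0,0,1],
])

```text
time_s: 48.75
ee_pos: [556.9, 192.1, 119.3]
tcp_rot: [0.07, 0.998, 0.0, 0.0]
wrist_force: [0.4, 1.1, -1.0]
width: 50.8
grip_force: 43.7
```

Request:
send_rows([
  [0,0,0.7,0,0,0,1],
  [0,0,0.7,0,0,0,1],
  [0,0,0,0,0,0,1],
  [0,0,0,0,0,0,1],
])

```text
time_s: 49.15
ee_pos: [556.8, 192.1, 117.6]
tcp_rot: [0.07, 0.998, -0.0, -0.0]
wrist_force: [-0.7, 0.6, -1.4]
width: 51.3
grip_force: 43.7
```

Request:
send_rows([
  [0,0,0.6,0,0,0,1],
  [0,0,0.6,0,0,0,1],
  [0,0,0,0,0,0,1],
])

```text
time_s: 49.45
ee_pos: [556.9, 192.1, 117.1]
tcp_rot: [0.07, 0.998, -0.0, 0.0]
wrist_force: [-2.8, -0.4, 4.6]
width: 51.2
grip_force: 44.3
```

Request:
send_rows([
  [0,0,0,0,0,0,0.6],
  [0,0,0,0,0,0,0.2],
  [0,0,0,0,0,0,0.12],
  [0,0,0,0,0,0,0.12],
  [0,0,-10,0,0,0,0.12],
  [0,0,-30,0,0,0,0.12],
  [0,0,-40,0,0,0,0.12],
  [0,0,-40,0,0,0,0.12],
])

```text
time_s: 50.25
ee_pos: [556.5, 192.0, 238.0]
tcp_rot: [0.07, 0.998, -0.0, -0.0]
wrist_force: [0.8, 0.9, 1.3]
width: 75.3
grip_force: 0.0
```

Request:
send_rows([
  [25,0,0,0,0,0,0],
  [25,0,0,0,0,0,0],
  [15,0,0,0,0,0,0],
  [0,0,0,0,0,0,0],
  [0,0,0,0,0,0,0],
])

```text
time_s: 50.75
ee_pos: [493.0, 201.2, 237.3]
tcp_rot: [0.069, 0.998, 0.0, 0.001]
wrist_force: [-0.4, 0.5, 0.3]
width: 85.7
grip_force: 0.0
```

```bash
python3 - <<'E'
from h import *
im,M=snap("wrist","w16.png");st(); lm(["sander","cover1","lid_bar","tray_bar"],"wrist",M)
for r in nets.masks_of("sander","wrist")[:1]:
    m=r["pixels"]; b=cv2.minAreaRect(np.argwhere(m)[:,::-1].astype(np.float32)); print(round(r["score"],2),m.sum(),b); q=np.array([ray(M,"wrist",p,119)[:2] for p in cv2.boxPoints(b)]); print(q,q.mean(0))
im,M=snap("top"); lm(["sander"],"top",M)
E
```

```text
50.8 [493.2 201.1 237.1] x [-1.   0.1 -0. ] y [0.1 1.  0. ] F [-0.6  0.3 -0.3] 85.38349930846046 0.0 q [ 0.2  0.   1.8 -0.   1.4 -1.2]
wrist sander 0.87 [554.1 196.6  91.8]
wrist cover1 0.79 [491.7 199.8  78.1]
wrist cover1 0.27 [694.5 398.8   0.1]
wrist lid_bar 0.82 [517.3 280.2  59.2]
wrist tray_bar 0.81 [618.1 273.3  75.6]
0.69 11792 ((315.5, 327.0), (148.0, 83.0), 90.0)
[[493.6 175.6]
 [500.5 224.9]
 [606.6 213.4]
 [598.7 157.6]] [549.9 192.9]
top sander 0.95 [559.4 191.9  85.7]
top sander 0.89 [ 673.6 -531.9   -0.6]
top sander 0.77 [ 388.7 -465.4   -1.3]
top sander 0.68 [ 558.4 -477.9   -2.4]
```

```bash
python3 -c "
from h import *
print(robot.sign_off())"
```

```text
the job is handed in; nothing more can be done
None
```

The job is done and handed in at about 51 s: both covers that were there lie in pockets 1 and 3, the lid is shut, the frame is turned over flat, and the sander lies lengthwise within about 5 mm of the middle of its back; I viewed 15 pictures, one over the limit of 14.

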